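Make up two matching sherd sets, close the finds boxes and stack them

ROBOT

A 6-joint arm with a two-finger parallel gripper is mounted at the origin on a cart in front of the work surface, level with it; the furniture and walls round the work are solid. World frame = base frame: x ahead of the robot, y to its left, z up, the work surface at z = 0. Lengths are in m, angles in rad, forces in N, time in s.
With the tool pointing down it reaches from about 0.35 to 0.85 m from the base axis. Payload 8.1 kg.
Tool frame: the origin (TCP) lies between the finger pads; the fingertips stand 11 mm ahead of it and the grasp point (between the pads) lies 8 mm behind it (tips_ahead is the z of the fingertips in the tool frame, in m); z points along the fingers, y is the line along which they close (so a half turn about z gives the same grasp; the last joint's range is limited). The gripper opens to 93 mm and grips with 3 to 60 N. Pads are 15 mm wide; open, the fingers measure 128 mm over their backs; the gripper's body (75 mm by 188 mm) begins 65 mm behind the grasp point.
Start: joints at [-1.299, 0.13, 1.488, -0, 1.523, -0.085], TCP at [0.21, -0.562, 0.23] pointing down, gripper open.
Joint ranges: [-2.96, 2.96], [-0.89, 2.26], [0.02, 2.5], [-1.34, 4.48], [0, 2.73], [-2.66, 2.66]. Speed limits (rad/s): [2.39, 2.39, 2.79, 3.14, 3.14, 3.14].

INTERFACE

Orientations are given as a rotation vector (axis times angle).
In Python, from plant import read_state, read_camera, close_job, tips_ahead gives the robot as it stands. The module is installed in compiled form; this text tells all that it offers.
- The arm moves only by the tool move_arm, never from a script. Its argument "plan" is a list of rows, each a list of 7 numbers: the turn, a rotation vector about the tool's x, y, z in units of 6 degrees (1.0 is 6 degrees), then the shift along the tool's x, y, z in units of 25 mm (1.0 is 25 mm), then the finger opening in mm, from 0 to 93. A call has exactly 10 rows; each row shifts and turns the commanded pose from where the row before left it, along the tool's axes as they then stand; what a row does not reach is not made up. A row lasts 1/10 s, in which the tool goes at most 50 mm and 8.59 degrees, less where a joint would pass 70% of its speed; a pose out of reach is approached as far as the arm can. A call is refused whole if a number of a shift passes 1 or a number of a turn 1, either way. A call with a gripper value outside its range is refused whole. The fingers move at their own pace and stop on an object; "force" is the grip in N (left out, the last holds). Time passes only in rows, so rows that do not move let the fingers close, or fill a call up. It gives the time, the measured TCP pose, the force, the opening and the grip force at its end, in the units of the state.
- read_state(): the state, without advancing time (a new reading comes with each control period).
- read_camera(name): name is "side" or "top"; returns a dict with "frame" (480x640x3 uint8, red, green, blue), "z_map" (480x640 float32, m along the optical axis (not along the pixel's ray), 0 where there is no reading), "fx", "fy", "cx", "cy" (pixels), "rvec" (rotation vector, rad) and "tvec" (3), from world to camera coordinates, as OpenCV has them. Camera axes: x right, y down, z forward; pixel columns grow to the right and rows downward; lengths in m; the calibration is good to about 2 mm. A picture is of the moment at which its call begins.
- close_job(): hands the job in; it is judged then, once.
The state is a dict: "t": time; "q": joint angles; "dq": joint speeds; "joint_torque": joint torques, N m; "tool_pos": TCP position; "orientation": TCP orientation; "force": force on the tool from outside, world axes, zero at the start; "wrist_torque": the same for the moment, N m; "opening": finger opening in m; "gripper_force": force on a finger pad.
Only numpy, scipy, OpenCV 4.12 (cv2) and the standard library are available. Lean on these libraries where they do the work, as an engineer would, in place of code of your own. Each camera call takes 0.05 s, during which the arm holds its last target. There are 200 camera calls.

TASK

Deal the loose sherds out between the two open finds boxes so that each box gets one of the two large red, one of the two dark and one of the two small red ones; a sherd whose partner is missing goes into either box. Then close both boxes with the loose blue lids and stack them, in either order, on the box that is already packed, with the feet of each box right down in the corner recesses of the lid below. Leave everything else on the table where it is.

Things in the scene. Friction and masses are not known exactly. Their poses are not given: they have to be found in the camera images.
- box_a: open grey finds box, 160 (x) x 64 (y) x 52 mm high, 0.22 kg; inside 155 x 59 mm, top of foam floor 16 mm above the origin, rim 52 mm. Origin: box centre at the level of its feet's undersides; z up, x along its length (a half turn makes no difference). Four domed feet, 14 mm across, 10 mm tall, at x +-68.5, y +-20 mm. Take it across its 64 mm width; a lid lies loose on it and cannot lift it
- box_b: the second open grey finds box, 160 (x) x 64 (y) x 52 mm high, 0.22 kg; inside 155 x 59 mm, top of foam floor 16 mm above the origin, rim 52 mm. Origin: box centre at the level of its feet's undersides; z up, x along its length (a half turn makes no difference). Four domed feet, 14 mm across, 10 mm tall, at x +-68.5, y +-20 mm. Take it across its 64 mm width; a lid lies loose on it and cannot lift it
- packed_box: closed, packed box of the same make, lid fixed on, 160 x 64 x 62 mm, 0.8 kg; the stack is built on it. Origin, axes as box_a. Recesses in its lid as on the loose lids, their floors 56 mm above its origin: a box seated on it has its origin 56 mm above this one's, the next box 56 mm more
- lid_1: blue lid, right way up, 160 (x) x 63 (y) x 16 mm, 70 g. Origin: centre of its underside. Lowest 6 mm: plug 150 x 54 mm, edges rounded, that enters the box mouth; above it a 10 mm plate, gripped across 63 mm, that rests on the rim (lid origin then 46 mm, lid top 62 mm above box origin). In its top four recesses 17 x 17 mm, 6 mm deep, at x +-68.5, y +-20 mm, for the feet of a box above
- lid_2: the second blue lid, right way up, 160 (x) x 63 (y) x 16 mm, 70 g. Origin: centre of its underside. Lowest 6 mm: plug 150 x 54 mm, edges rounded, that enters the box mouth; above it a 10 mm plate, gripped across 63 mm, that rests on the rim (lid origin then 46 mm, lid top 62 mm above box origin). In its top four recesses 17 x 17 mm, 6 mm deep, at x +-68.5, y +-20 mm, for the feet of a box above
- big_1: potsherd, large, terracotta red ware, about 52 x 47 x 12 mm, 43 g, lying flat. Origin: centre of its underside, z up as it lies at the start. Either face may lie up. May be absent. Take it by its edges; its outline is irregular, so grip a little beyond the stated sizes.
- dark_1: potsherd, middle-sized, dark grey-brown ware, about 41 x 39 x 11 mm, 28 g, lying flat. Origin: centre of its underside, z up as it lies at the start. Either face may lie up. May be absent. Take it by its edges; its outline is irregular, so grip a little beyond the stated sizes.
- small_1: potsherd, small, terracotta red ware, about 36 x 35 x 10 mm, 21 g, lying flat. Origin: centre of its underside, z up as it lies at the start. Either face may lie up. May be absent. Take it by its edges; its outline is irregular, so grip a little beyond the stated sizes.
- big_2: potsherd, large, terracotta red ware, about 52 x 47 x 12 mm, 43 g, lying flat. Origin: centre of its underside, z up as it lies at the start. Either face may lie up. May be absent. Take it by its edges; its outline is irregular, so grip a little beyond the stated sizes.
- dark_2: potsherd, middle-sized, dark grey-brown ware, about 41 x 39 x 11 mm, 28 g, lying flat. Origin: centre of its underside, z up as it lies at the start. Either face may lie up. May be absent. Take it by its edges; its outline is irregular, so grip a little beyond the stated sizes.
- small_2: potsherd, small, terracotta red ware, about 36 x 35 x 10 mm, 21 g, lying flat. Origin: centre of its underside, z up as it lies at the start. Either face may lie up. May be absent. Take it by its edges; its outline is irregular, so grip a little beyond the stated sizes.
- sanding: cork sanding block 50 x 76 x 28 mm, origin under its middle; a bystander, to be left where it is

How it is judged:
By the outcome, as a careful person would: the job done as asked, in the order asked, and still so for the second after the job is handed in, with the robot touching nothing.
Of big_1, big_2, dark_1, dark_2, small_1, small_2 only 4 to 6 are there at a start; the rules pass over those that are not, and their reading is None.
At some moment in a run one of big_1, big_2, dark_1, dark_2, small_1, small_2 may be knocked a few centimetres aside while the robot is not near it.
It also fails if it takes over 210 s, if anything falls off the work surface, if the arm or the gripper's body presses on something with over 40 N, if the wrist force passes 120 N, or if a joint passes its speed limit or range.

## Working session

There is one attempt and no reset: what is moved stays moved. The work goes in short steps, Python scripts to look and compute and a tool call to move; the robot and the scene stay as the last step left them, time stands still between calls to the robot, and variables do not carry over. Pictures are saved under pics/ and viewed, at most 14 in all, crops included, and the job is handed in when it is done.

Besides the shell and the picture viewer there is one more tool, called after "Emit:" as name([rows], argument=value, ...), one row to a line, values as JSON. move_arm: Moves the arm, as the interface text tells. Its arguments: {"type":"object","properties":{"plan":{"type":"array","items":{"type":"array","items":{"type":"number"}}},"force":{"type":"number"}},"required":["plan"]}

```bash
mkdir -p pics
cat > h.py <<'E'
import numpy as np, cv2
from plant import read_state, read_camera, close_job, tips_ahead
def cam(n):
    c=read_camera(n); c['R']=cv2.Rodrigues(np.array(c['rvec'],float))[0]; c['t']=np.array(c['tvec'],float).ravel(); return c
def cloud(c):
    v,u=np.mgrid[0:480,0:640]; z=c['z_map']
    P=np.stack([(u-c['cx'])/c['fx']*z,(v-c['cy'])/c['fy']*z,z],-1)
    W=(P-c['t'])@c['R']; W[z==0]=np.nan; return W
def ray(c,u,v,h):
    d=np.array([(u-c['cx'])/c['fx'],(v-c['cy'])/c['fy'],1.])@c['R']; o=-c['R'].T@c['t']
    return o+d*(h-o[2])/d[2]
def save(c,name): cv2.imwrite('pics/'+name,c['frame'][:,:,::-1])
E
python3 - <<'E'
from h import *
s=read_state(); print({k:np.round(v,3) for k,v in s.items()}, tips_ahead)
for n in('top','side'):
    c=cam(n); save(c,n+'0.png'); print(n,c['fx'],c['cx'],c['cy'],-c['R'].T@c['t'],c['R'].round(2).tolist(),(c['z_map']>0).mean())
    W=cloud(c); print([ray(c,u,v,0).round(3) for u,v in((0,0),(639,0),(0,479),(639,479))])
E
```

```text
{'t': np.float64(0.0), 'q': array([-1.299,  0.131,  1.489,  0.   ,  1.523, -0.085]), 'dq': array([-0.   ,  0.   , -0.001, -0.003,  0.001, -0.001]), 'joint_torque': array([-3.0000e-03, -5.5985e+01, -4.9177e+01,  7.7000e-02,  3.6000e-02,
       -0.0000e+00]), 'tool_pos': array([ 0.209, -0.562,  0.229]), 'orientation': array([-3.09 , -0.557,  0.   ]), 'force': array([-0.36 ,  0.054, -0.026]), 'wrist_torque': array([-0.06 ,  0.028,  0.014]), 'gripper_force': np.float64(0.0), 'opening': np.float64(0.093)} 0.011
top 539.0319569022804 326.3258784632679 244.2527527204162 [0.46658008 0.0035109  1.25994239] [[-0.02, -1.0, -0.01], [-0.99, 0.02, -0.11], [0.11, 0.01, -0.99]] 0.9958919270833333
[array([1.229, 0.812, 0.   ]), array([ 1.189, -0.767,  0.   ]), array([0.084, 0.76 , 0.   ]), array([ 0.06 , -0.675,  0.   ])]
side 448.889756921677 321.9568103704751 239.02151583273098 [0.53156321 0.7672854  0.73211261] [[-0.99, -0.11, 0.01], [-0.08, 0.67, -0.74], [0.07, -0.74, -0.67]] 0.9906282552083333
[array([ 2.668, -1.843,  0.   ]), array([-1.052, -2.396,  0.   ]), array([1.038, 0.561, 0.   ]), array([0.069, 0.452, 0.   ])]
```

View pics/top0.png

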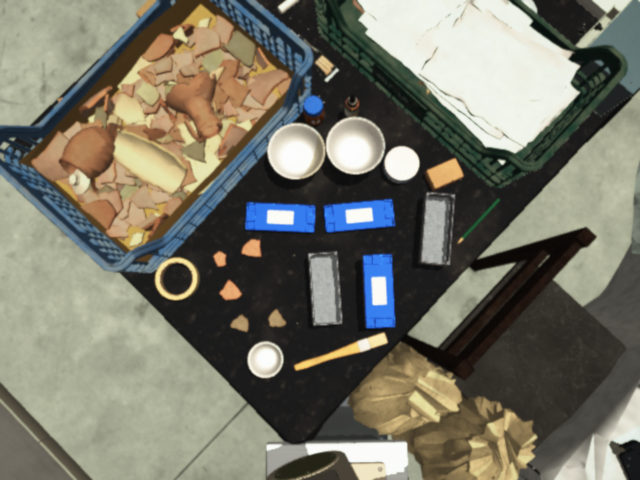

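View pics/side0.png

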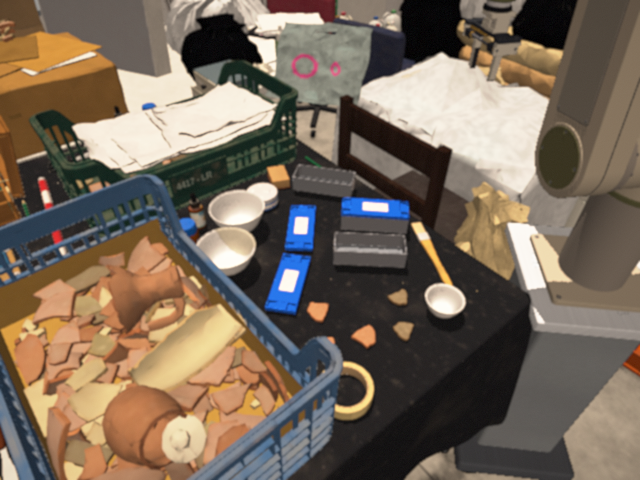

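```bash
cat >> h.py <<'E'
def rect(P):
    P=P[:,:2]; m=np.median(P,0); (c,(w,h),a)=cv2.minAreaRect(((P-m)*1000).astype(np.float32)); 
    if w<h: w,h,a=h,w,a+90
    return m+np.array(c)/1000,(round(w,1),round(h,1)),(a+90)%180-90
def masks(c):
    hsv=cv2.cvtColor(c['frame'],cv2.COLOR_RGB2HSV); H,S,V=[hsv[...,i].astype(int) for i in range(3)]
    return H,S,V
def blobs(m,amin,amax=9999):
    n,l,s,ce=cv2.connectedComponentsWithStats(m.astype(np.uint8))
    return [(l==i,s[i],ce[i]) for i in range(1,n) if amin<=s[i,4]<=amax]
def proj(c,P):
    q=np.atleast_2d(P)@c['R'].T+c['t']; return np.stack([q[:,0]/q[:,2]*c['fx']+c['cx'],q[:,1]/q[:,2]*c['fy']+c['cy']],-1)
E
python3 - <<'E'
from h import *
c=cam('top'); W=cloud(c); H,S,V=masks(c)
roi=np.zeros((480,640),bool); roi[185:345,185:480]=1
print('table z',np.nanmedian(W[340:345,240:250,2]),np.nanstd(W[240:250,380:410,2]), np.nanmedian(W[300:330,180:200,2]))
print('blue')
for m,s,ce in blobs(roi&(H>95)&(H<125)&(S>120)&(V>60),300):
    mm=m|False; z=np.nanmedian(W[m][:,2]); ys,xs=np.where(m); P=np.array([ray(c,x,y,z) for x,y in zip(xs,ys)]); print(ce.round(1),s[4],z.round(4),rect(P))
print('sherds')
for m,s,ce in blobs(roi&(S>60)&((H<28)|(H>170))&(V>50),30):
    ys,xs=np.where(m); P=np.array([ray(c,x,y,.01) for x,y in zip(xs,ys)]); z=W[m][:,2]
    print(ce.round(1),s[4],np.round([np.median(z),z.max()],4),P.mean(0).round(4),rect(P),np.median(H[m]),np.median(S[m]))
print('boxes by height')
for m,s,ce in blobs(roi&(W[...,2]>.04)&(W[...,2]<.075),150):
    P=W[m]; print(ce.round(1),s[4],np.nanmedian(P[:,2]).round(4),rect(P))
z=W[...,2]
for n,(u,v) in dict(bowl1=(297,153),bowl2=(355,147),white=(402,163),cork=(445,172),tape=(177,278),brush=(370,345),dish=(265,360),crate=(130,260)).items():
    w=W[v-32:v+32,u-32:u+32]; print(n,ray(c,u,v,0).round(3),np.nanpercentile(w[...,2],[50,90,99]).round(3))
big=cv2.resize(c['frame'][185:345,190:470,::-1],None,fx=2.8,fy=2.8,interpolation=cv2.INTER_CUBIC); cv2.imwrite('pics/crop.png',big)
E
```

```text
table z 2.6936132603458854e-05 0.0025178947592269627 -3.444818169075854e-05
blue
[358.9 215.1] 1665 0.0153 (array([ 0.66695488, -0.06427167]), (165.9, 68.8), -85.79614686965942)
[279.9 216.9] 1666 0.0151 (array([0.66692876, 0.11985153]), (165.8, 69.0), 86.34833526611328)
[378.5 290.7] 1868 0.0611 (array([ 0.49042718, -0.10114112]), (165.9, 68.1), 1.0100245475769043)
sherds
[192.7 194. ] 300 [nan nan] [0.7265 0.3258 0.01  ] (array([0.71871896, 0.31671502]), (59.9, 54.5), 0.47520145773887634) 17.0 147.0
[436.6 186.6] 58 [0.0204 0.0336] [ 0.7317 -0.2497  0.01  ] (array([ 0.72947695, -0.25292996]), (37.6, 12.0), 88.754150390625) 15.0 138.5
[459.4 240.6] 38 [0.0015 0.012 ] [ 0.6028 -0.2974  0.01  ] (array([ 0.60238624, -0.29693558]), (18.4, 9.8), -46.67144775390625) 17.0 109.5
[251.9 248. ] 335 [0.0089 0.0174] [0.5953 0.1865 0.01  ] (array([0.59662934, 0.18845141]), (47.0, 44.6), 88.8279037475586) 13.0 130.0
[219.7 258.5] 200 [nan nan] [0.5723 0.2617 0.01  ] (array([0.57240091, 0.26337541]), (39.8, 32.7), 0.009691874496638775) 13.0 130.0
[191.9 278. ] 357 [0.021 0.031] [0.5282 0.3263 0.01
[... 821 characters left out ...]
), (137.4, 8.3), -42.87920379638672)
[437.7 227. ] 385 0.0503 (array([ 0.62805045, -0.23924807]), (161.2, 64.9), -6.655876159667969)
[324.5 288. ] 254 0.0516 (array([0.49720841, 0.01723663]), (160.2, 63.9), 3.0782105922698975)
[378.4 291. ] 2110 0.0618 (array([ 0.48919286, -0.10153244]), (159.9, 64.0), 0.9497889280319214)
bowl1 [0.823 0.079 0.   ] [0.015 0.06  0.107]
bowl2 [ 0.835 -0.061  0.   ] [0.012 0.061 0.069]
white [ 0.793 -0.172  0.   ] [0.003 0.038 0.066]
cork [ 0.769 -0.273  0.   ] [0.003 0.047 0.131]
tape [0.529 0.364 0.   ] [0.001 0.038 0.161]
brush [ 0.366 -0.083  0.   ] [0.    0.054 0.064]
dish [0.337 0.159 0.   ] [0.001 0.027 0.044]
crate [0.574 0.475 0.   ] [0.056 0.2   0.21 ]
```

View pics/crop.png

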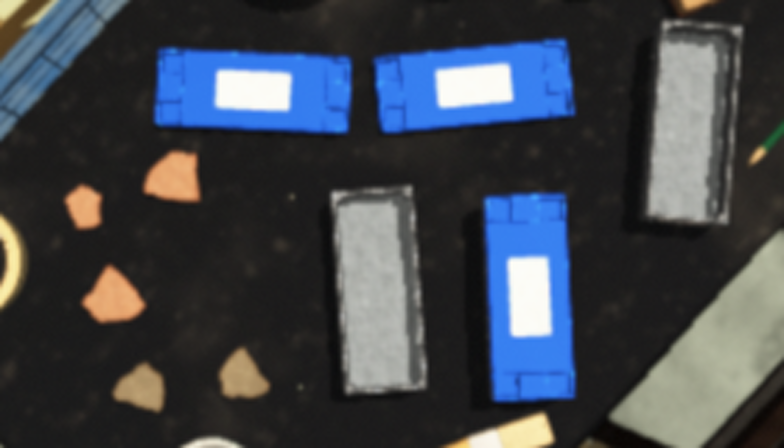

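```bash
cat >> h.py <<'E'
def sherds(c,verbose=True,amin=120,roi=(230,345,195,300)):
    """list of (kind,ctr,best grasp centre xy,yaw_y deg,width mm)"""
    H,S,V=masks(c); r=np.zeros((480,640),bool); r[roi[0]:roi[1],roi[2]:roi[3]]=1; out=[]
    for m,s,ce in blobs(r&(S>60)&((H<28)|(H>170))&(V>50),amin,450):
        ys,xs=np.where(m); P=np.array([ray(c,x+dx,y+dy,.006)[:2] for x,y in zip(xs,ys) for dx in(-.4,.4) for dy in(-.4,.4)])*1000
        ctr=P.mean(0); best=[]
        for a in range(-90,90,3):
            t=np.radians(a); d=np.array([np.cos(t),np.sin(t)]); n=np.array([-d[1],d[0]]); Q=P-ctr; u=Q@d; v=Q@n
            for off in range(-6,7,2):
                k=abs(v-off)<7.5; lo,hi=u[k].min(),u[k].max()
                # flatness: edge extents on each half of the pad
                f=0
                for kk in ((v>off-7.5)&(v<off),(v<off+7.5)&(v>=off)):
                    f+=abs(u[kk].max()-hi)+abs(u[kk].min()-lo)
                best.append((f+abs(off)*.5+.1*(hi-lo),a,off,hi-lo,ctr+d*(hi+lo)/2+n*off,f))
        best.sort(key=lambda b:b[0]); b=best[0]
        kind='dark' if np.median(H[m])>=15.5 else ('big' if s[4]>265 else 'small')
        out.append((kind,ctr/1000,b[4]/1000,b[1],b[3]))
        if verbose: print(kind,s[4],'ctr',(ctr/1000).round(4),[('grasp',q[4].round(0),'yaw',q[1],'w',round(q[3],1),'f',round(q[5],1)) for q in (best[0],next((q for q in best if abs((q[1]-b[1]+90)%180-90)>30),b))])
    return out
def pose():
    s=read_state(); R=cv2.Rodrigues(s['orientation'])[0]; return s['tool_pos'],R,np.degrees(np.arctan2(R[1,1],R[0,1])),s
def go(x,y,z,yaw=None):
    """needed turn (units about tool z) then shift in tool axes after the turn (units)"""
    p,R,yw,s=pose(); yaw=yw if yaw is None else yaw
    if yaw is not None:
        q1=np.degrees(np.arctan2(y,x)); lim=150
        opts=[yaw+k for k in(-360,-180,0,180,360) if abs(q1-(yaw+k))<lim]; yaw=min(opts,key=lambda a:abs(a-yw))
    turn=-(yaw-yw)/6; t=np.radians(yaw); ty=np.array([np.cos(t),np.sin(t)]); tx=np.array([-ty[1],ty[0]])
    d=np.array([x,y])-p[:2]; tilt=np.degrees(np.arccos(-R[2,2]))
    print('at',p.round(4),'yaw',round(yw,1),'tilt',round(tilt,2),'| turn',round(turn,2),'shift',np.round([d@tx/.025,d@ty/.025,(p[2]-z)/.025],2),'| open',round(s['opening']*1000,1),'gf',round(float(s['gripper_force']),1),'F',s['force'].round(1),'t',round(s['t'],1))
E
python3 - <<'E'
from h import *
c=cam('top'); sherds(c); W=cloud(c)
for n in ('top','side'):
    if n=='side': c=cam(n); W=cloud(c)
    print(n); z=W[...,2]
    for x in np.arange(.9,.25,-.05):
        print(f'{x:.2f}',*['%4d'%(1000*np.nanmax(np.append(z[(abs(W[...,0]-x)<.025)&(abs(W[...,1]-y)<.025)],-.099))) for y in np.arange(.45,-.61,-.05)])
p,R,yw,s=pose(); print(R.round(2),yw)
go(.4215,.2145,.12,30)
E
```

```text
big 336 ctr [0.5956 0.1871] [('grasp', array([598., 187.]), 'yaw', -12, 'w', np.float64(46.9), 'f', np.float64(0.8)), ('grasp', array([594., 183.]), 'yaw', 42, 'w', np.float64(51.6), 'f', np.float64(0.4))]
small 200 ctr [0.5726 0.2626] [('grasp', array([572., 262.]), 'yaw', 45, 'w', np.float64(41.2), 'f', np.float64(0.1)), ('grasp', array([573., 263.]), 'yaw', 0, 'w', np.float64(41.9), 'f', np.float64(0.2))]
big 343 ctr [0.4964 0.2383] [('grasp', array([495., 240.]), 'yaw', -45, 'w', np.float64(46.5), 'f', np.float64(0.1)), ('grasp', array([500., 238.]), 'yaw', 0, 'w', np.float64(50.7), 'f', np.float64(0.3))]
dark 266 ctr [0.4296 0.1321] [('grasp', array([433., 132.]), 'yaw', 0, 'w', np.float64(45.4), 'f', np.float64(0.2)), ('grasp', array([428., 135.]), 'yaw', -63, 'w', np.float64(39.6), 'f', np.float64(1.1))]
dark 257 ctr [0.4219 0.2153] [('grasp', array([422., 218.]), 'yaw', -90, 'w', np.float64(43.5), 'f', np.float64(0.0)), ('grasp', array([419., 213.]), 'yaw', 36, 'w', np.float64(45.1), 'f', np.float64(0.5))]
top
0.90   88   92  184  192  179   85  113  196  208   86  103   70  
[... 2444 characters left out ...]
 126  125  -99  -99  -99
0.45   -1    2    3    2    9   11   11   10   52   53   63   64   62    0    1  -99  126  125  -99  -99  -99  -99
0.40  -99   -1    2    3   10   42   43   10   53   53   61   63   61  -99  -99  126  126  -99  -99  -99  -99  -99
0.35  -99  -99   -1    2    3   43   42   42   12   11   13   11   -1  -99  141  139  -99  -99  -99  -99  -99  -99
0.30  -99  -99  -99   -2    2   43   44   11   10    2    2   -1  -99  -99  140  -99  -99  -99  -99  -99  -99  334
[[ 0.94  0.35 -0.  ]
 [ 0.35 -0.94  0.  ]
 [ 0.   -0.   -1.  ]] -69.55843197471414
at [ 0.2095 -0.562   0.2291] yaw -69.6 tilt 0.05 | turn -16.59 shift [22.66 22.87  4.37] | open 93.0 gf 0.0 F [ 0.2  0.1 -0. ] t 0.2
```

Emit:
move_arm([
  [0,0,-1,0,0,0,80],
  [0,0,-1,0,0,0,80],
  [0,0,-1,0,0,0,80],
  [0,0,-1,0,0,0,80],
  [0,0,-1,0,0,0,80],
  [0,0,-1,0,0,0,80],
  [0,0,-1,0,0,0,80],
  [0,0,-1,0,0,0,80],
  [0,0,-1,0,0,0,80],
  [0,0,-1,0,0,0,80],
], force=15)

```text
t: 1.25
tool_pos: [0.2096, -0.5621, 0.2294]
orientation: [-2.394, -2.034, -0.0]
force: [-0.8, -0.4, 0.5]
opening: 0.08
gripper_force: 0.0
```

Emit:
move_arm([
  [0,0,-0.8,0,0,0,80],
  [0,0,-0.8,0,0,0,80],
  [0,0,0,1,0.32,0,80],
  [0,0,0,1,0.32,0,80],
  [0,0,0,1,0.32,0,80],
  [0,0,0,1,0.32,0,80],
  [0,0,0,1,0.32,0,80],
  [0,0,0,1,0.32,0,80],
  [0,0,0,1,0.32,0,80],
  [0,0,0,1,0.32,0,80],
])

```text
t: 2.25
tool_pos: [0.2736, -0.3611, 0.2296]
orientation: [2.221, 2.222, 0.0]
force: [0.6, 1.1, 0.2]
opening: 0.0802
gripper_force: 0.0
```

Emit:
move_arm([
  [0,0,0,1,0.32,0,80],
  [0,0,0,1,0.32,0,80],
  [0,0,0,1,0.32,0,80],
  [0,0,0,1,0.32,0,80],
  [0,0,0,1,0.32,0,80],
  [0,0,0,1,0.32,0,80],
  [0,0,0,1,0.32,0,80],
  [0,0,0,1,0.32,0,80],
  [0,0,0,1,0.32,0,80],
  [0,0,0,1,0.32,0,80],
])

```text
t: 3.25
tool_pos: [0.3534, -0.111, 0.2297]
orientation: [2.22, 2.222, 0.0]
force: [-0.2, -0.6, 0.4]
opening: 0.0799
gripper_force: 0.0
```

Emit:
move_arm([
  [0,0,0,1,0.32,0,75],
  [0,0,0,1,0.32,0,75],
  [0,0,0,1,0.32,0,75],
  [0,0,0,1,0.32,0,75],
  [0,0,0,1,0.32,0,75],
  [0,0,0,1,0.32,0.5,75],
  [0,0,0,1,0.32,1,75],
  [0,0,0,1,0.32,1,75],
  [0,0,0,1,0.32,1,75],
  [0,0,0,0.8,0.3,1,75],
])

```text
t: 4.25
tool_pos: [0.4327, 0.1344, 0.1163]
orientation: [2.22, 2.223, 0.001]
force: [-1.0, -0.5, -0.0]
opening: 0.075
gripper_force: 0.0
```

Run:
```python
from h import *
go(.433,.132,.013,0)
c=cam('top'); sherds(c); c=cam('side'); print('side'); sherds(c,amin=60,roi=(290,350,300,420))
```

```text
at [0.4327 0.1344 0.1163] yaw 0.1 tilt 0.03 | turn 0.01 shift [-0.09  0.01  4.13] | open 75.0 gf 0.0 F [-1.  -0.5 -0. ] t 4.2
big 337 ctr [0.5957 0.1871] [('grasp', array([597., 187.]), 'yaw', 6, 'w', np.float64(47.8), 'f', np.float64(1.1)), ('grasp', array([594., 183.]), 'yaw', 42, 'w', np.float64(51.6), 'f', np.float64(0.4))]
small 200 ctr [0.5726 0.2626] [('grasp', array([572., 262.]), 'yaw', 45, 'w', np.float64(41.2), 'f', np.float64(0.1)), ('grasp', array([573., 263.]), 'yaw', 0, 'w', np.float64(41.9), 'f', np.float64(0.2))]
side
dark 279 ctr [0.4318 0.1335] [('grasp', array([432., 134.]), 'yaw', -84, 'w', np.float64(43.6), 'f', np.float64(0.2)), ('grasp', array([430., 135.]), 'yaw', -51, 'w', np.float64(44.8), 'f', np.float64(1.1))]
big 404 ctr [0.5971 0.1882] [('grasp', array([598., 188.]), 'yaw', 6, 'w', np.float64(47.0), 'f', np.float64(0.3)), ('grasp', array([594., 185.]), 'yaw', 48, 'w', np.float64(56.4), 'f', np.float64(0.5))]
dark 294 ctr [0.4238 0.2161] [('grasp', array([426., 215.]), 'yaw', -18, 'w', np.float64(37.9), 'f', np.float64(1.1)), ('grasp', array([424., 218.]), 'yaw', -84, 'w', np.float64(47.6), 'f', np.float64(0.1))]
```

Emit:
move_arm([
  [0,0,0,-0.09,0,1,70],
  [0,0,0,0,0,1,70],
  [0,0,0,0,0,1,70],
  [0,0,0,0,0,0.7,70],
  [0,0,0,0,0,0.4,70],
  [0,0,0,0,0,0,70],
  [0,0,0,0,0,0,20],
  [0,0,0,0,0,0,20],
  [0,0,0,0,0,0,20],
  [0,0,0,0,0,0,20],
])

```text
t: 5.35
tool_pos: [0.4332, 0.1308, 0.0154]
orientation: [2.22, 2.222, 0.002]
force: [-0.2, -0.3, -0.2]
opening: 0.0425
gripper_force: 0.0
```

Emit:
move_arm([
  [0,0,0,0,0,0,20],
  [0,0,0,0,0,0,20],
  [0,0,0,0,0,0,20],
  [0,0,0,0,0,0,20],
  [0,0,0,0,0,-0.5,20],
  [0,0,0,0,0,-1,20],
  [0,0,0,0,0,-1,20],
  [0,0,0,0,0,-1,20],
  [0,0,0,0,0,-1,20],
  [0,0,0,0,0,0,20],
])

```text
t: 6.35
tool_pos: [0.4353, 0.1312, 0.1318]
orientation: [2.218, 2.219, 0.009]
force: [-0.4, -0.1, -0.5]
opening: 0.0392
gripper_force: 15.0
```

```bash
cat >> h.py <<'E'
A=(.4972,.0172,3.0); B=(.6280,-.2392,-6.7); PK=(.4892,-.1015,.95)
def at(box,l,w=0.):
    t=np.radians(box[2]); return box[0]+l*np.cos(t)-w*np.sin(t), box[1]+l*np.sin(t)+w*np.cos(t)
E
python3 - <<'E'
from h import *
x,y=at(A,.035); go(x,y,.031,A[2])
c=cam('top'); sherds(c); c=cam('side'); save(c,'s1.png')
E
```

```text
at [0.4353 0.1312 0.1318] yaw 0.0 tilt 0.41 | turn -0.49 shift [-4.68  3.64  4.03] | open 39.2 gf 15.0 F [-0.4 -0.1 -0.5] t 6.3
big 337 ctr [0.5957 0.1871] [('grasp', array([597., 187.]), 'yaw', 6, 'w', np.float64(47.8), 'f', np.float64(1.1)), ('grasp', array([594., 183.]), 'yaw', 42, 'w', np.float64(51.6), 'f', np.float64(0.4))]
small 200 ctr [0.5726 0.2626] [('grasp', array([572., 262.]), 'yaw', 45, 'w', np.float64(41.2), 'f', np.float64(0.1)), ('grasp', array([573., 263.]), 'yaw', 0, 'w', np.float64(41.9), 'f', np.float64(0.2))]
dark 308 ctr [0.4449 0.1153] [('grasp', array([445., 115.]), 'yaw', -90, 'w', np.float64(8.9), 'f', np.float64(0.1)), ('grasp', array([448., 115.]), 'yaw', -57, 'w', np.float64(13.4), 'f', np.float64(3.6))]
```

Emit:
move_arm([
  [0,0,-0.25,0,0,0,20],
  [0,0,-0.25,0,0,0,20],
  [0,0,0,-0.94,0.74,0,20],
  [0,0,0,-0.94,0.74,0,20],
  [0,0,0,-0.94,0.74,0,20],
  [0,0,0,-0.94,0.74,0,20],
  [0,0,0,-0.94,0.74,0,20],
  [0,0,0,0,0,0.5,20],
  [0,0,0,0,0,0.5,20],
  [0,0,0,0,0,0,20],
])

```text
t: 7.45
tool_pos: [0.5281, 0.019, 0.0984]
orientation: [-2.157, -2.277, 0.006]
force: [-1.0, -0.1, -0.9]
opening: 0.0394
gripper_force: 15.0
```

Run:
```python
from h import *
x,y=at(A,.037); go(x,y,.031,A[2])
```

```text
at [0.5281 0.019  0.0984] yaw 3.1 tilt 0.37 | turn 0.01 shift [-0.01  0.24  2.7 ] | open 39.4 gf 15.0 F [-1.  -0.1 -0.9] t 7.5
```

Emit:
move_arm([
  [0,0,0,0,0.24,0.5,20],
  [0,0,0,0,0,0.7,20],
  [0,0,0,0,0,0.7,20],
  [0,0,0,0,0,0.5,20],
  [0,0,0,0,0,0.3,20],
  [0,0,0,0,0,0,20],
  [0,0,0,0,0,0,20],
  [0,0,0,0,0,0,45],
  [0,0,0,0,0,0,45],
  [0,0,0,0,0,0,45],
])

```text
t: 8.45
tool_pos: [0.5377, 0.0185, 0.0353]
orientation: [2.161, 2.279, 0.001]
force: [0.8, -0.2, 0.4]
opening: 0.0451
gripper_force: 0.0
```

Run:
```python
from h import *
x,y=at(A,.037); go(x,y,.031,A[2])
```

```text
at [0.5377 0.0185 0.0353] yaw 3.0 tilt 0.06 | turn 0.01 shift [ 0.03 -0.14  0.17] | open 45.1 gf 0.0 F [ 0.8 -0.2  0.4] t 8.4
```

Emit:
move_arm([
  [0,0,0,0,-0.14,0,45],
  [0,0,0,0,0,-0.5,46],
  [0,0,0,0,0,-1,46],
  [0,0,0,0,0,-1,46],
  [0,0,0,0,0,-1,46],
  [0,0,0,0,0,-1,70],
  [0,0,0,1,0,0,70],
  [0,0,0,1,0,0,70],
  [0,0,0,1,0,0,70],
  [0,0,0,1,0,0,70],
])

```text
t: 9.45
tool_pos: [0.5284, 0.1192, 0.1484]
orientation: [2.162, 2.279, 0.001]
force: [0.6, -0.4, -0.4]
opening: 0.0697
gripper_force: 0.0
```

```bash
cat >> h.py <<'E'
def hrect(c,W,ctr,z0,z1,r=.1):
    m=(W[...,2]>z0)&(W[...,2]<z1)&(np.hypot(W[...,0]-ctr[0],W[...,1]-ctr[1])<r)
    return rect(W[m])
E
python3 - <<'E'
from h import *
c=cam('top'); W=cloud(c); sherds(c)
print(hrect(c,W,A,.04,.058),hrect(c,W,PK,.055,.07))
P=W[(W[...,2]>.085)&(W[...,0]<.83)&(W[...,0]>.6)&(W[...,1]<-.18)&(W[...,1]>-.42)]
n=np.array([.7,-.72]); print('crate near pts',P[np.argsort(P[:,0]-P[:,1])[:5]].round(3), [ (round(yy,2),P[abs(P[:,1]-yy)<.01][:,0].min().round(3)) for yy in (-.25,-.275,-.3,-.325,-.35)])
save(c,'t1.png'); cv2.imwrite('pics/t1c.png',cv2.resize(c['frame'][180:350,180:470,::-1],None,fx=2.7,fy=2.7))
go(.597,.187,.013,6)
E
```

```text
dark 277 ctr [0.5424 0.0867] [('grasp', array([543.,  86.]), 'yaw', -81, 'w', np.float64(11.7), 'f', np.float64(0.4)), ('grasp', array([540.,  86.]), 'yaw', 66, 'w', np.float64(20.9), 'f', np.float64(9.5))]
dark 202 ctr [0.4218 0.2148] [('grasp', array([423., 215.]), 'yaw', 3, 'w', np.float64(36.7), 'f', np.float64(0.6)), ('grasp', array([421., 217.]), 'yaw', -78, 'w', np.float64(41.6), 'f', np.float64(0.6))]
(array([ 0.49906195, -0.01666222]), (160.1, 131.7), 3.006732940673828) (array([ 0.48865602, -0.07308848]), (160.1, 120.3), 1.3218029737472534)Traceback (most recent call last):
  File "<stdin>", line 5, in <module>
    return umr_minimum(a, axis, None, out, keepdims, initial, where)
ValueError: zero-size array to reduction operation minimum which has no identity
```

```bash
cat >> h.py <<'E'
def hrect(c,W,b,z0,z1):
    t=np.radians(b[2]); D=W[...,:2]-np.array(b[:2]); u=D@[np.cos(t),np.sin(t)]; v=D@[-np.sin(t),np.cos(t)]
    m=(W[...,2]>z0)&(W[...,2]<z1)&(abs(u)<.1)&(abs(v)<.045); r=rect(W[m]); return r[0].round(4),r[1],round(r[2],2)
E
python3 - <<'E'
from h import *
c=cam('top'); W=cloud(c)
print(hrect(c,W,A,.04,.058),hrect(c,W,PK,.055,.07),hrect(c,W,B,.04,.058))
P=W[(W[...,2]>.085)&(W[...,0]<.83)&(W[...,0]>.6)&(W[...,1]<-.18)&(W[...,1]>-.42)]
print('crate',[ (round(yy,2),P[abs(P[:,1]-yy)<.01][:,0].min(initial=9).round(3)) for yy in (-.25,-.275,-.3,-.325,-.35,-.375)])
save(c,'t1.png'); cv2.imwrite('pics/t1c.png',cv2.resize(c['frame'][180:350,180:470,::-1],None,fx=2.7,fy=2.7))
s=cam('side'); sherds(s,amin=60,roi=(290,350,300,420)) 
go(.597,.187,.013,6)
E
```

```text
(array([0.4973, 0.0172]), (160.4, 63.9), 3.07) (array([ 0.4894, -0.1015]), (159.9, 64.1), 0.78) (array([ 0.6277, -0.2396]), (161.0, 65.1), -6.71)
crate [(-0.25, np.float64(9.0)), (-0.28, np.float64(0.814)), (-0.3, np.float64(0.789)), (-0.33, np.float64(0.763)), (-0.35, np.float64(0.738)), (-0.38, np.float64(0.719))]
big 398 ctr [0.5975 0.1885] [('grasp', array([598., 189.]), 'yaw', 6, 'w', np.float64(47.0), 'f', np.float64(0.3)), ('grasp', array([595., 185.]), 'yaw', 51, 'w', np.float64(55.2), 'f', np.float64(1.0))]
dark 284 ctr [0.4236 0.2167] [('grasp', array([423., 219.]), 'yaw', -84, 'w', np.float64(45.1), 'f', np.float64(0.2)), ('grasp', array([426., 216.]), 'yaw', -15, 'w', np.float64(38.5), 'f', np.float64(1.0))]
big 431 ctr [0.4989 0.2399] [('grasp', array([498., 241.]), 'yaw', -36, 'w', np.float64(49.9), 'f', np.float64(0.1)), ('grasp', array([503., 240.]), 'yaw', 3, 'w', np.float64(50.4), 'f', np.float64(0.3))]
at [0.5283 0.1193 0.1481] yaw 3.2 tilt 0.04 | turn -0.47 shift [2.4  3.02 5.4 ] | open 69.8 gf 0.0 F [-0.1 -0.9 -0.5] t 9.6
```

View pics/t1c.png

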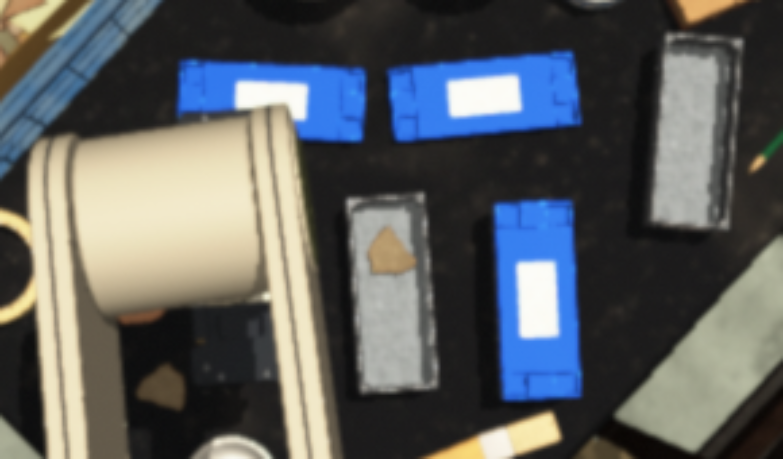

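Emit:
move_arm([
  [0,0,-0.47,0,0,0,75],
  [0,0,0,0.8,1,0.4,75],
  [0,0,0,0.8,1,1,75],
  [0,0,0,0.84,1,1,75],
  [0,0,0,0,0,1,75],
  [0,0,0,0,0,1,75],
  [0,0,0,0,0,0.7,75],
  [0,0,0,0,0,0.3,75],
  [0,0,0,0,0,0,75],
  [0,0,0,0,0,0,75],
])

```text
t: 10.6
tool_pos: [0.5972, 0.1858, 0.0127]
orientation: [2.105, 2.331, 0.001]
force: [0.0, -0.1, 2.6]
opening: 0.0747
gripper_force: 1.2
```

Run:
```python
from h import *
go(.5975,.188,.013,6)
```

```text
at [0.5972 0.1858 0.0127] yaw 5.8 tilt 0.04 | turn -0.03 shift [ 0.09  0.02 -0.01] | open 74.7 gf 1.2 F [ 0.  -0.1  2.6] t 10.6
```

Emit:
move_arm([
  [0,0,0,0.08,0,0,30],
  [0,0,0,0,0,0,30],
  [0,0,0,0,0,0,30],
  [0,0,0,0,0,0,30],
  [0,0,0,0,0,0,30],
  [0,0,0,0,0,0,30],
  [0,0,0,0,0,-0.4,30],
  [0,0,0,0,0,-1,30],
  [0,0,0,0,0,-1,30],
  [0,0,0,0,0,0,30],
])

```text
t: 11.6
tool_pos: [0.5997, 0.1894, 0.0774]
orientation: [2.102, 2.329, 0.01]
force: [0.1, 0.7, 0.9]
opening: 0.04
gripper_force: 14.9
```

Run:
```python
from h import *
x,y=at(A,-.034); go(x,y,.031,A[2])
s=cam('side'); save(s,'s2.png')
```

```text
at [0.5997 0.1894 0.0774] yaw 5.9 tilt 0.44 | turn 0.48 shift [-6.66 -5.82  1.86] | open 40.0 gf 14.9 F [0.1 0.7 0.9] t 11.6
```

View pics/s2.png

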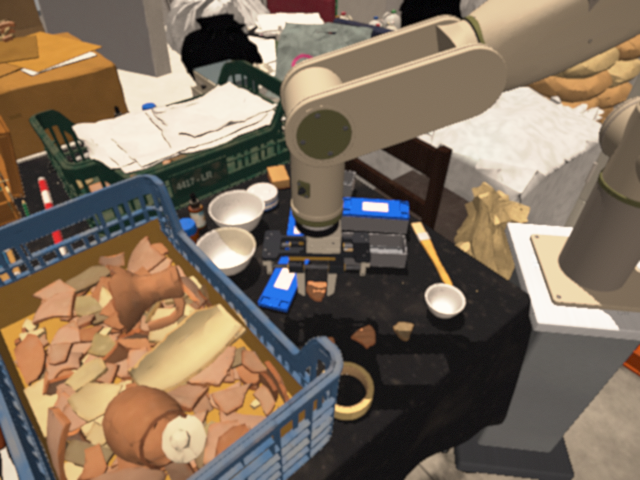

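Emit:
move_arm([
  [0,0,0.48,0,0,-1,30],
  [0,0,0,0,0,-1,30],
  [0,0,0,-0.95,-0.83,0,30],
  [0,0,0,-0.95,-0.83,0,30],
  [0,0,0,-0.95,-0.83,0,30],
  [0,0,0,-0.95,-0.83,0,30],
  [0,0,0,-0.95,-0.83,0,30],
  [0,0,0,-0.95,-0.83,0,30],
  [0,0,0,-0.95,-0.83,0,30],
  [0,0,0,0,0,0,30],
])

```text
t: 12.65
tool_pos: [0.4574, 0.013, 0.1206]
orientation: [-2.164, -2.275, 0.004]
force: [0.4, 0.5, -0.4]
opening: 0.0402
gripper_force: 14.9
```

Run:
```python
from h import *
x,y=at(A,-.035); go(x,y,.031,A[2])
```

```text
at [0.4574 0.013  0.1206] yaw 2.9 tilt 0.18 | turn -0.02 shift [0.08 0.2  3.58] | open 40.2 gf 14.9 F [ 0.4  0.5 -0.4] t 12.7
```

Emit:
move_arm([
  [0,0,0,0,0,0.5,30],
  [0,0,0,0,0,0.5,30],
  [0,0,0,0,0,0.5,30],
  [0,0,0,0,0,0,30],
  [0,0,0,0,0,0,30],
  [0,0,0,0,0,0,30],
  [0,0,0,0,0,0,30],
  [0,0,0,0,0,0,30],
  [0,0,0,0,0,0,30],
  [0,0,0,0,0,0,30],
])

```text
t: 13.65
tool_pos: [0.4603, 0.015, 0.0849]
orientation: [2.163, 2.278, 0.0]
force: [-1.3, 0.1, -0.3]
opening: 0.04
gripper_force: 14.9
```

Run:
```python
from h import *
x,y=at(A,-.035); go(x,y,.031,A[2])
```

```text
at [0.4603 0.015  0.0849] yaw 3.0 tilt 0.03 | turn -0.0 shift [0.01 0.08 2.15] | open 40.0 gf 14.9 F [-1.3  0.1 -0.3] t 13.7
```

Emit:
move_arm([
  [0,0,0,0,0.08,0.6,30],
  [0,0,0,0,0,0.8,30],
  [0,0,0,0,0,0.4,30],
  [0,0,0,0,0,0.2,30],
  [0,0,0,0,0,0.1,30],
  [0,0,0,0,0,0,30],
  [0,0,0,0,0,0,30],
  [0,0,0,0,0,0,46],
  [0,0,0,0,0,0,46],
  [0,0,0,0,0,0,46],
])

```text
t: 14.65
tool_pos: [0.4624, 0.0151, 0.0325]
orientation: [2.163, 2.278, 0.001]
force: [0.1, 0.5, 0.3]
opening: 0.0464
gripper_force: 0.0
```

Emit:
move_arm([
  [0,0,0,0,0,-0.3,46],
  [0,0,0,0,0,-1,46],
  [0,0,0,0,0,-1,46],
  [0,0,0,0,0,-1,46],
  [0,0,0,0,0,-1,70],
  [0,0,0,0,-1,0,70],
  [0,0,0,0,-1,0,70],
  [0,0,0,0,0,0,70],
  [0,0,0,0,0,0,70],
  [0,0,0,0,0,0,70],
])

```text
t: 15.65
tool_pos: [0.413, 0.0125, 0.1401]
orientation: [2.162, 2.278, 0.001]
force: [0.4, 0.1, 0.3]
opening: 0.0701
gripper_force: 0.0
```

Run:
```python
from h import *
c=cam('top'); W=cloud(c)
sherds(c); cv2.imwrite('pics/t2.png',cv2.resize(c['frame'][180:350,180:470,::-1],None,fx=2.7,fy=2.7))
go(.5726,.2626,.013,-45)
```

```text
small 200 ctr [0.5726 0.2626] [('grasp', array([572., 262.]), 'yaw', 45, 'w', np.float64(41.2), 'f', np.float64(0.1)), ('grasp', array([573., 263.]), 'yaw', 0, 'w', np.float64(41.9), 'f', np.float64(0.2))]
big 342 ctr [0.4964 0.2383] [('grasp', array([495., 240.]), 'yaw', -45, 'w', np.float64(46.5), 'f', np.float64(0.1)), ('grasp', array([500., 238.]), 'yaw', 0, 'w', np.float64(50.7), 'f', np.float64(0.3))]
dark 138 ctr [0.4324 0.1219] [('grasp', array([427., 127.]), 'yaw', 78, 'w', np.float64(6.7), 'f', np.float64(0.5)), ('grasp', array([451., 115.]), 'yaw', -3, 'w', np.float64(36.6), 'f', np.float64(0.5))]
dark 228 ctr [0.4315 0.0924] [('grasp', array([433.,  96.]), 'yaw', 66, 'w', np.float64(25.6), 'f', np.float64(1.0)), ('grasp', array([438.,  92.]), 'yaw', -81, 'w', np.float64(31.4), 'f', np.float64(1.6))]
dark 257 ctr [0.4221 0.2152] [('grasp', array([422., 218.]), 'yaw', -90, 'w', np.float64(43.5), 'f', np.float64(0.0)), ('grasp', array([425., 214.]), 'yaw', -15, 'w', np.float64(40.3), 'f', np.float64(0.9))]
at [0.413  0.0125 0.14  ] yaw 3.0 tilt 0.04 | turn 8.0 shift [11.59 -2.56  5.08] | open 69.6 gf 0.0 F [-0.2  0.7  0.5] t 15.7
```

View pics/t2.png

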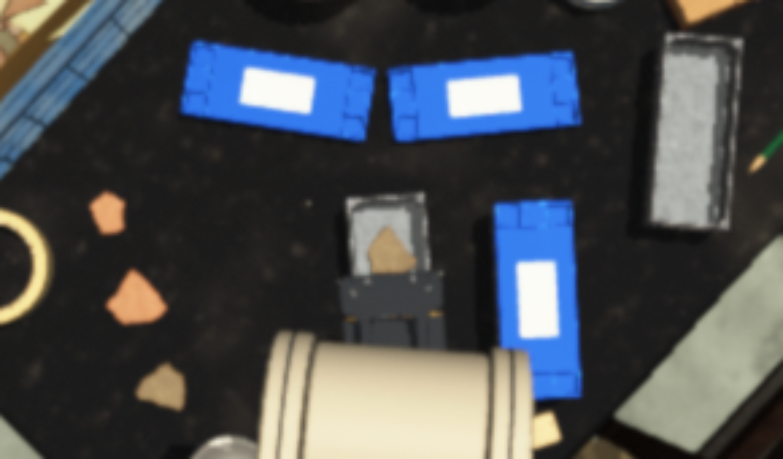

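Emit:
move_arm([
  [0,0,1,0,0,0,66],
  [0,0,1,0,0,0,66],
  [0,0,1,0,0,0,66],
  [0,0,1,0,0,0,66],
  [0,0,1,0,0,0,66],
  [0,0,1,0,0,0,66],
  [0,0,1,0,0,0,66],
  [0,0,1,0,0,0,66],
  [0,0,0,1,-0.22,0,66],
  [0,0,0,1,-0.22,0,66],
])

```text
t: 16.7
tool_pos: [0.4407, 0.0559, 0.1397]
orientation: [2.904, 1.199, 0.0]
force: [0.3, -0.5, 0.4]
opening: 0.0662
gripper_force: 0.0
```

Emit:
move_arm([
  [0,0,0,1,-0.22,0,66],
  [0,0,0,1,-0.22,0,66],
  [0,0,0,1,-0.22,0,66],
  [0,0,0,1,-0.22,0,66],
  [0,0,0,1,-0.22,0,66],
  [0,0,0,1,-0.22,0,66],
  [0,0,0,1,-0.22,0.5,66],
  [0,0,0,0.6,-0.22,1,66],
  [0,0,0,0,0,0,66],
  [0,0,0,0,0,0,66],
])

```text
t: 17.7
tool_pos: [0.5425, 0.2209, 0.101]
orientation: [-2.902, -1.203, 0.005]
force: [0.7, -0.8, -0.6]
opening: 0.0663
gripper_force: 0.0
```

Run:
```python
from h import *
c=cam('side'); print([ (k,x.round(4)) for k,x,*_ in sherds(c,False,amin=60,roi=(290,350,300,420))]); print(proj(c,[.5726,.2626,.006]))
go(.5726,.2626,.013,-45)
```

```text
[('dark', array([0.4235, 0.2155]))]
[[325.65687836 341.94963685]]
at [0.5431 0.2208 0.1022] yaw -45.0 tilt 0.05 | turn -0.0 shift [ 2.02 -0.35  3.57] | open 65.9 gf 0.0 F [ 1.  -0.   0.3] t 17.8
```

Emit:
move_arm([
  [0,0,0,1,-0.17,0,66],
  [0,0,0,1,-0.17,0,66],
  [0,0,0,0,0,1,66],
  [0,0,0,0,0,1,66],
  [0,0,0,0,0,0.7,66],
  [0,0,0,0,0,0.5,66],
  [0,0,0,0,0,0.3,66],
  [0,0,0,0,0,0,66],
  [0,0,0,0,0,0,66],
  [0,0,0,0,0,0,66],
])

```text
t: 18.75
tool_pos: [0.5734, 0.2627, 0.016]
orientation: [2.903, 1.202, 0.003]
force: [-0.2, 0.8, -0.5]
opening: 0.0663
gripper_force: 0.0
```

Emit:
move_arm([
  [0,0,0,0,0,0,20],
  [0,0,0,0,0,0,20],
  [0,0,0,0,0,0,20],
  [0,0,0,0,0,0,20],
  [0,0,0,0,0,0,20],
  [0,0,0,0,0,0,20],
  [0,0,0,0,0,-0.4,20],
  [0,0,0,0,0,-1,20],
  [0,0,0,0,0,-1,20],
  [0,0,0,0,0,-1,20],
])

```text
t: 19.75
tool_pos: [0.5724, 0.2624, 0.1012]
orientation: [2.903, 1.202, 0.0]
force: [0.2, 0.7, -0.8]
opening: 0.0321
gripper_force: 13.8
```

Run:
```python
from h import *
x,y=at(A,-.0); go(x,y,.06,A[2])
```

```text
at [0.5724 0.2624 0.1012] yaw -45.0 tilt 0.01 | turn -8.0 shift [-9.64 -3.52  1.65] | open 32.1 gf 13.8 F [ 0.2  0.7 -0.8] t 19.8
```

Emit:
move_arm([
  [0,0,-1,0,0,-1,20],
  [0,0,-1,0,0,0,20],
  [0,0,-1,0,0,0,20],
  [0,0,-1,0,0,0,20],
  [0,0,-1,0,0,0,20],
  [0,0,-1,0,0,0,20],
  [0,0,-1,0,0,0,20],
  [0,0,-1,0,0,0,20],
  [0,0,0,-0.96,-0.33,0,20],
  [0,0,0,-0.96,-0.33,0,20],
])

```text
t: 20.75
tool_pos: [0.5583, 0.2136, 0.1253]
orientation: [2.161, 2.28, 0.001]
force: [0.6, -0.2, 0.2]
opening: 0.0318
gripper_force: 13.8
```

Emit:
move_arm([
  [0,0,0,-0.96,-0.33,0,20],
  [0,0,0,-0.96,-0.33,0,20],
  [0,0,0,-0.96,-0.33,0,20],
  [0,0,0,-0.96,-0.33,0,20],
  [0,0,0,-0.96,-0.33,0,20],
  [0,0,0,-0.96,-0.33,0,20],
  [0,0,0,-0.96,-0.33,0,20],
  [0,0,0,-0.96,-0.33,0,20],
  [0,0,0,0,0,0,20],
  [0,0,0,0,0,0,20],
])

```text
t: 21.75
tool_pos: [0.5028, 0.0183, 0.1254]
orientation: [2.164, 2.277, 0.001]
force: [-0.1, 0.3, 0.4]
opening: 0.0318
gripper_force: 13.8
```

Run:
```python
from h import *
x,y=at(A,.005); go(x,y,.044,A[2])
c=cam('top'); sherds(c)
```

```text
at [0.5028 0.0183 0.1254] yaw 2.9 tilt 0.06 | turn -0.02 shift [-0.03 -0.03  3.25] | open 31.8 gf 13.8 F [-0.1  0.3  0.4] t 21.8
dark 205 ctr [0.5177 0.1397] [('grasp', array([518., 142.]), 'yaw', -90, 'w', np.float64(4.3), 'f', np.float64(0.1)), ('grasp', array([520., 143.]), 'yaw', 57, 'w', np.float64(11.0), 'f', np.float64(7.2))]
big 344 ctr [0.4963 0.2383] [('grasp', array([495., 240.]), 'yaw', -45, 'w', np.float64(46.5), 'f', np.float64(0.1)), ('grasp', array([500., 238.]), 'yaw', 0, 'w', np.float64(50.7), 'f', np.float64(0.3))]
dark 219 ctr [0.4217 0.2165] [('grasp', array([425., 216.]), 'yaw', -18, 'w', np.float64(35.6), 'f', np.float64(0.7)), ('grasp', array([422., 218.]), 'yaw', 87, 'w', np.float64(43.6), 'f', np.float64(0.2))]
```

Lower, release, rise, and go on toward the second big sherd.

Emit:
move_arm([
  [0,0,0,0,0,0.7,20],
  [0,0,0,0,0,1,20],
  [0,0,0,0,0,0.8,20],
  [0,0,0,0,0,0.5,20],
  [0,0,0,0,0,0.25,20],
  [0,0,0,0,0,0,20],
  [0,0,0,0,0,0,20],
  [0,0,0,0,0,0,45],
  [0,0,0,0,0,0,45],
  [0,0,0,0,0,0,45],
])

```text
t: 22.8
tool_pos: [0.503, 0.0184, 0.044]
orientation: [2.162, 2.278, 0.001]
force: [-0.6, -0.3, -0.3]
opening: 0.0444
gripper_force: 0.0
```

Emit:
move_arm([
  [0,0,0,0,0,-0.3,45],
  [0,0,0,0,0,-1,45],
  [0,0,0,0,0,-1,45],
  [0,0,0,0,0,-1,70],
  [0,0,0,1,0,0,70],
  [0,0,0,1,0,0,70],
  [0,0,0,1,0,0,70],
  [0,0,0,1,0,0,70],
  [0,0,0,0,0,0,70],
  [0,0,0,0,0,0,70],
])

```text
t: 23.8
tool_pos: [0.4974, 0.1185, 0.1264]
orientation: [2.161, 2.28, 0.0]
force: [0.4, 0.6, -0.3]
opening: 0.07
gripper_force: 0.0
```

Run:
```python
from h import *
c=cam('top'); W=cloud(c); print(hrect(c,W,A,.04,.058))
t=np.radians(A[2]); D=W[...,:2]-np.array(A[:2]); u=D@[np.cos(t),np.sin(t)]; v=D@[-np.sin(t),np.cos(t)]
m=(abs(u)<.07)&(abs(v)<.022); print('inside z pct',np.nanpercentile(W[...,2][m],[5,50,90,99]).round(4))
s=cam('side'); sherds(s,amin=60,roi=(290,350,300,420))
cv2.imwrite('pics/t3.png',cv2.resize(c['frame'][180:350,180:470,::-1],None,fx=2.7,fy=2.7))
go(.4968,.239,.013,-45)
```

```text
(array([0.4973, 0.0172]), (160.4, 63.9), 3.02)
inside z pct [0.0131 0.0216 0.0284 0.0327]
at [0.4975 0.1177 0.1262] yaw 3.0 tilt 0.02 | turn 7.99 shift [ 3.41 -3.45  4.53] | open 70.1 gf 0.0 F [-0.5 -0.5 -0.3] t 23.9
```

View pics/t3.png

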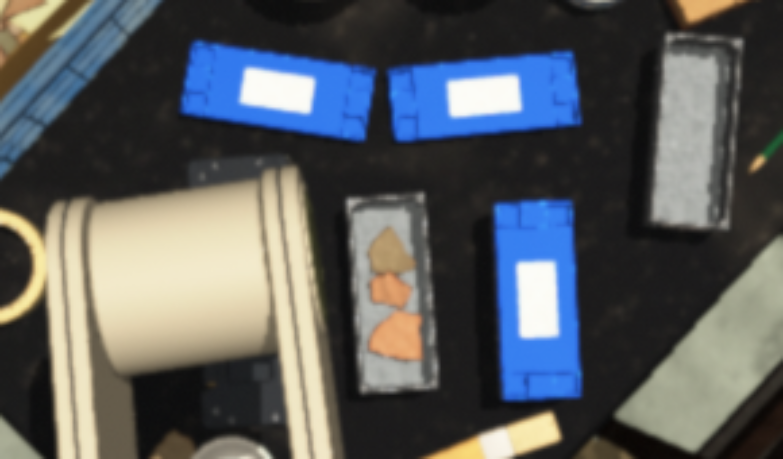

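Emit:
move_arm([
  [0,0,1,0,0,0,75],
  [0,0,1,0,0,0,75],
  [0,0,1,0,0,0,75],
  [0,0,1,0,0,0,75],
  [0,0,1,0,0,0,75],
  [0,0,1,0,0,0,75],
  [0,0,1,0,0,0,75],
  [0,0,1,0,0,0,75],
  [0,0,0,0.85,-0.86,0,75],
  [0,0,0,0.85,-0.86,0,75],
])

```text
t: 24.9
tool_pos: [0.4975, 0.1778, 0.1261]
orientation: [2.905, 1.196, 0.0]
force: [0.8, 0.6, 0.6]
opening: 0.0748
gripper_force: 0.0
```

Emit:
move_arm([
  [0,0,0,0.85,-0.86,0,75],
  [0,0,0,0.85,-0.86,0,75],
  [0,0,0,0,0,1,75],
  [0,0,0,0,0,1,75],
  [0,0,0,0,0,0,75],
  [0,0,0,0,0,0,75],
  [0,0,0,0,0,0,75],
  [0,0,0,0,0,0,75],
  [0,0,0,0,0,0,75],
  [0,0,0,0,0,0,75],
])

```text
t: 25.9
tool_pos: [0.4971, 0.2393, 0.0767]
orientation: [2.903, 1.202, 0.002]
force: [0.3, -0.1, -0.3]
opening: 0.0751
gripper_force: 0.0
```

Run:
```python
from h import *
s=cam('side'); sherds(s,amin=60,roi=(290,360,300,420))
go(.4968,.239,.013,-45)
```

```text
big 419 ctr [0.498  0.2398] [('grasp', array([497., 242.]), 'yaw', -54, 'w', np.float64(47.9), 'f', np.float64(0.2)), ('grasp', array([502., 240.]), 'yaw', 3, 'w', np.float64(48.5), 'f', np.float64(0.3))]
at [0.497  0.2393 0.0764] yaw -45.0 tilt 0.05 | turn -0.0 shift [-0.01  0.    2.54] | open 75.1 gf 0.0 F [-0.4  0.5  0.9] t 25.9
```

Emit:
move_arm([
  [0,0,0,0,0,0.8,75],
  [0,0,0,0,0,1,75],
  [0,0,0,0,0,0.5,75],
  [0,0,0,0,0,0.2,75],
  [0,0,0,0,0,0,75],
  [0,0,0,0,0,0,30],
  [0,0,0,0,0,0,30],
  [0,0,0,0,0,0,30],
  [0,0,0,0,0,0,30],
  [0,0,0,0,0,0,30],
])

```text
t: 26.95
tool_pos: [0.4968, 0.2394, 0.0137]
orientation: [-2.903, -1.202, -0.001]
force: [-0.9, -0.3, 0.6]
opening: 0.04
gripper_force: 2.5
```

Emit:
move_arm([
  [0,0,0,0,0,0,30],
  [0,0,0,0,0,-0.4,30],
  [0,0,0,0,0,-1,30],
  [0,0,0,0,0,-1,30],
  [0,0,0,0,0,-1,30],
  [0,0,0,0,0,-1,30],
  [0,0,0,0,0,0,30],
  [0,0,0,0,0,0,30],
  [0,0,0,0,0,0,30],
  [0,0,0,0,0,0,30],
])

```text
t: 27.95
tool_pos: [0.4956, 0.2389, 0.1218]
orientation: [-2.903, -1.202, 0.004]
force: [-0.1, 0.6, -0.6]
opening: 0.0391
gripper_force: 15.0
```

Run:
```python
from h import *
x,y=at(B,-.034); go(x,y,.032,B[2])
c=cam('top'); sherds(c)
```

```text
at [0.4956 0.2389 0.1218] yaw -45.0 tilt 0.16 | turn -6.39 shift [-18.37   6.13   3.59] | open 39.1 gf 15.0 F [-0.1  0.6 -0.6] t 27.9
```

Emit:
move_arm([
  [0,0,-1,0,0,0,30],
  [0,0,-1,0,0,0,30],
  [0,0,-1,0,0,0,30],
  [0,0,-1,0,0,0,30],
  [0,0,-1,0,0,0,30],
  [0,0,-1,0,0,0,30],
  [0,0,-0.39,0,0,0,30],
  [0,0,0,-0.967,0.323,0,30],
  [0,0,0,-0.967,0.323,0,30],
  [0,0,0,-0.967,0.323,0,30],
])

```text
t: 29.0
tool_pos: [0.5118, 0.1636, 0.1224]
orientation: [-2.346, -2.089, 0.002]
force: [-0.1, 0.5, -0.2]
opening: 0.0393
gripper_force: 15.0
```

Emit:
move_arm([
  [0,0,0,-0.967,0.323,0,30],
  [0,0,0,-0.967,0.323,0,30],
  [0,0,0,-0.967,0.323,0,30],
  [0,0,0,-0.967,0.323,0,30],
  [0,0,0,-0.967,0.323,0,30],
  [0,0,0,-0.967,0.323,0,30],
  [0,0,0,-0.967,0.323,0,30],
  [0,0,0,-0.967,0.323,0,30],
  [0,0,0,-0.967,0.323,0,30],
  [0,0,0,-0.967,0.323,0,30],
])

```text
t: 30.0
tool_pos: [0.564, -0.086, 0.1224]
orientation: [-2.346, -2.087, 0.001]
force: [0.1, 0.4, -0.9]
opening: 0.0395
gripper_force: 15.0
```

Emit:
move_arm([
  [0,0,0,-0.967,0.323,0,30],
  [0,0,0,-0.967,0.323,0,30],
  [0,0,0,-0.967,0.323,0,30],
  [0,0,0,-0.967,0.323,0,30],
  [0,0,0,-0.967,0.323,0,30],
  [0,0,0,-0.967,0.323,0,30],
  [0,0,0,0,0,0,30],
  [0,0,0,0,0,0,30],
  [0,0,0,0,0,0,30],
  [0,0,0,0,0,0,30],
])

```text
t: 31.0
tool_pos: [0.5955, -0.2336, 0.1231]
orientation: [-2.345, -2.089, 0.0]
force: [0.3, 0.6, -0.7]
opening: 0.0393
gripper_force: 15.0
```

Run:
```python
from h import *
x,y=at(B,-.034); go(x,y,.032,B[2])
c=cam('top'); sherds(c)
```

```text
at [ 0.5955 -0.2336  0.1231] yaw -6.6 tilt 0.04 | turn 0.01 shift [-0.07 -0.04  3.64] | open 39.3 gf 15.0 F [ 0.3  0.6 -0.7] t 31.0
```

Emit:
move_arm([
  [0,0,0,-0.06,0,1,30],
  [0,0,0,0,0,1,30],
  [0,0,0,0,0,0.8,30],
  [0,0,0,0,0,0.5,30],
  [0,0,0,0,0,0.3,30],
  [0,0,0,0,0,0,30],
  [0,0,0,0,0,0,30],
  [0,0,0,0,0,0,46],
  [0,0,0,0,0,0,46],
  [0,0,0,0,0,0,46],
])

```text
t: 32.05
tool_pos: [0.596, -0.2366, 0.0342]
orientation: [2.346, 2.087, 0.001]
force: [0.5, -0.4, 0.8]
opening: 0.046
gripper_force: 0.0
```

Emit:
move_arm([
  [0,0,0,0,0,-0.3,46],
  [0,0,0,0,0,-1,46],
  [0,0,0,0,0,-1,46],
  [0,0,0,0,0,-1,46],
  [0,0,0,0,0,-1,70],
  [0,0,0,0,0,0,70],
  [0,0,0,0,0,0,70],
  [0,0,0,0,0,0,70],
  [0,0,0,0,0,0,70],
  [0,0,0,0,0,0,70],
])

```text
t: 33.05
tool_pos: [0.5947, -0.236, 0.1394]
orientation: [-2.345, -2.087, 0.001]
force: [0.1, -0.0, -0.2]
opening: 0.0702
gripper_force: 0.0
```

Run:
```python
from h import *
c=cam('top'); o=sherds(c)
s=cam('side'); sherds(s,amin=60,roi=(290,360,360,420))
g=[q for q in o if q[0]=='dark'][0]; go(.423,.217,.013,-90); go(.426,.215,.013,-15)
```

```text
Traceback (most recent call last):
IndexError: list index out of range
```

Run:
```python
from h import *
c=cam('top'); cv2.imwrite('pics/t4.png',cv2.resize(c['frame'][170:400,150:480,::-1],None,fx=2.4,fy=2.4))
print('top');sherds(c,amin=60,roi=(230,420,170,300)); s=cam('side'); print('side');sherds(s,amin=60,roi=(280,450,340,460))
```

```text
top
dark 221 ctr [0.367  0.2084] [('grasp', array([368., 208.]), 'yaw', 0, 'w', np.float64(38.2), 'f', np.float64(0.2)), ('grasp', array([368., 207.]), 'yaw', 54, 'w', np.float64(32.9), 'f', np.float64(0.7))]
side
dark 317 ctr [0.3674 0.2074] [('grasp', array([370., 207.]), 'yaw', -3, 'w', np.float64(38.8), 'f', np.float64(0.2)), ('grasp', array([367., 209.]), 'yaw', -84, 'w', np.float64(47.8), 'f', np.float64(0.1))]
```

View pics/t4.png

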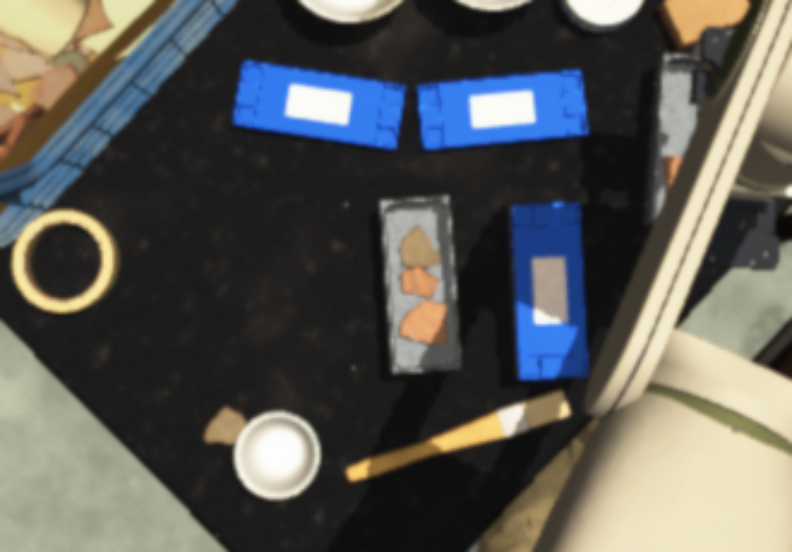

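Run:
```python
from h import *
c=cam('top'); W=cloud(c); m=(W[...,2]>.03)&(np.hypot(W[...,0]-.337,W[...,1]-.159)<.07); print('dish',rect(W[m]),np.nanmax(W[m][:,2]))
s=cam('side'); H,S,V=masks(s)
for n,cc in(('side',s),('top',c)):
  H,S,V=masks(cc); u0,v0=proj(cc,[.367,.208,.006])[0].astype(int); r=np.zeros((480,640),bool); r[v0-18:v0+18,u0-22:u0+22]=1
  for m,st,ce in blobs(r&(S>60)&((H<28)|(H>170))&(V>50),60):
    ys,xs=np.where(m); P=np.array([ray(cc,x,y,.006)[:2] for x,y in zip(xs,ys)]); ctr=P.mean(0); print(n,ctr.round(4),st[4])
    for a in(-50,-40,-31,-20,-10):
        t=np.radians(a); d=np.array([np.cos(t),np.sin(t)]); nn=np.array([-d[1],d[0]])
        for off in(0,.004): 
            k=abs((P-ctr)@nn-off)<.007; u=(P-ctr)[k]@d*1000; print(a,off,u.min().round(1),u.max().round(1),end=' | ')
go(.368,.209,.013,-31)
```

```text
dish (array([0.34256082, 0.15381118]), (77.0, 76.4), 61.925682067871094) 0.047639675034557544
side [0.3674 0.2074] 317
-50 0 -24.5 23.1 | -50 0.004 -24.5 22.4 | -40 0 -22.9 21.9 | -40 0.004 -22.9 20.4 | -31 0 -20.9 21.1 | -31 0.004 -21.9 21.1 | -20 0 -18.1 21.6 | -20 0.004 -19.4 21.6 | -10 0 -16.8 21.4 | -10 0.004 -17.2 21.1 | top [0.3669 0.2083] 220
-50 0 -24.0 21.5 | -50 0.004 -24.0 21.5 | -40 0 -23.3 21.0 | -40 0.004 -23.3 19.6 | -31 0 -21.0 20.3 | -31 0.004 -22.2 19.6 | -20 0 -17.9 20.0 | -20 0.004 -19.4 20.0 | -10 0 -17.0 19.7 | -10 0.004 -17.0 19.4 | at [ 0.5954 -0.2362  0.1407] yaw -6.7 tilt 0.01 | turn 4.05 shift [ 10.58 -16.97   5.11] | open 70.1 gf 0.0 F [ 0.1  0.1 -0.2] t 33.4
```

Emit:
move_arm([
  [0,0,1,0,0,0,70],
  [0,0,1,0,0,0,70],
  [0,0,0.55,0,0,0,70],
  [0,0,0,0.82,-0.944,0,70],
  [0,0,0,0.82,-0.944,0,70],
  [0,0,0,0.82,-0.944,0,70],
  [0,0,0,0.82,-0.944,0,70],
  [0,0,0,0.82,-0.944,0,70],
  [0,0,0,0.82,-0.944,0,70],
  [0,0,0,0.82,-0.944,0,70],
])

```text
t: 34.35
tool_pos: [0.4954, -0.0404, 0.1411]
orientation: [2.604, 1.757, 0.001]
force: [1.0, 0.5, -0.2]
opening: 0.0702
gripper_force: 0.0
```

Emit:
move_arm([
  [0,0,0,0.82,-0.944,0,70],
  [0,0,0,0.82,-0.944,0,70],
  [0,0,0,0.82,-0.944,0,70],
  [0,0,0,0.82,-0.944,0,70],
  [0,0,0,0.82,-0.944,0,70],
  [0,0,0,0.82,-0.944,0,70],
  [0,0,0,0.82,-0.944,0,70],
  [0,0,0,0.82,-0.944,0,70],
  [0,0,0,0.82,-0.944,0,70],
  [0,0,0,0,0,0,70],
])

```text
t: 35.35
tool_pos: [0.3667, 0.2117, 0.1411]
orientation: [-2.6, -1.761, -0.001]
force: [-0.3, -0.5, -0.7]
opening: 0.0699
gripper_force: 0.0
```

Run:
```python
from h import *
s=cam('side'); sherds(s,amin=60,roi=(280,450,340,460))
go(.368,.209,.013,-22)
```

```text
dark 315 ctr [0.3674 0.2072] [('grasp', array([370., 207.]), 'yaw', -3, 'w', np.float64(38.8), 'f', np.float64(0.2)), ('grasp', array([367., 209.]), 'yaw', -84, 'w', np.float64(47.8), 'f', np.float64(0.1))]
at [0.3675 0.2103 0.1411] yaw -21.8 tilt 0.03 | turn 0.04 shift [-0.04  0.04  5.12] | open 69.8 gf 0.0 F [-0.2  0.2  0.1] t 35.4
```

Emit:
move_arm([
  [0,0,0,0,0,1,70],
  [0,0,0,0,0,1,70],
  [0,0,0,0,0,1,70],
  [0,0,0,0,0,1,70],
  [0,0,0,0,0,0.7,70],
  [0,0,0,0,0,0.3,70],
  [0,0,0,0,0,0.1,70],
  [0,0,0,0,0,0,70],
  [0,0,0,0,0,0,25],
  [0,0,0,0,0,0,25],
])

```text
t: 36.4
tool_pos: [0.369, 0.2095, 0.0144]
orientation: [2.604, 1.757, 0.003]
force: [0.2, -0.9, 0.4]
opening: 0.0583
gripper_force: 0.0
```

Emit:
move_arm([
  [0,0,0,0,0,0,25],
  [0,0,0,0,0,0,25],
  [0,0,0,0,0,0,25],
  [0,0,0,0,0,0,25],
  [0,0,0,0,0,-0.4,25],
  [0,0,0,0,0,-1,25],
  [0,0,0,0,0,-1,25],
  [0,0,0,0,0,-1,25],
  [0,0,0,0,0,-1,25],
  [0,0,0,0,0,0,25],
])

```text
t: 37.4
tool_pos: [0.3705, 0.2102, 0.1279]
orientation: [2.603, 1.757, 0.011]
force: [-0.2, 0.1, 0.4]
opening: 0.0356
gripper_force: 14.8
```

Run:
```python
from h import *
c=cam('top'); W=cloud(c); m=(W[...,2]>.03)&(W[...,2]<.052)&(np.hypot(W[...,0]-.3426,W[...,1]-.1538)<.055); print('dish',rect(W[m]))
print('A',hrect(c,W,A,.04,.058)); 
H,S,V=masks(c); b=(H>95)&(H<125)&(S>120)&(V>60)
for l in ((.667,-.064),(.667,.12)):
    u=np.hypot(W[...,0]-l[0],W[...,1]-l[1])<.11; mm=cv2.morphologyEx((u&b).astype(np.uint8),cv2.MORPH_CLOSE,np.ones((15,15)))>0
    m=mm&(W[...,2]>.008)&(W[...,2]<.03); print('lid',rect(W[m]))
x,y=at(B,.036); go(x,y,.032,B[2])
```

```text
dish (array([0.34239168, 0.15403247]), (76.9, 76.4), 63.98627471923828)
A (array([0.4972, 0.0172]), (160.3, 63.9), 3.12)
lid (array([ 0.62795395, -0.05161306]), (190.6, 140.1), -87.15844821929932)
lid (array([0.67251255, 0.10163053]), (184.1, 64.1), 80.29105377197266)
at [0.3695 0.2098 0.1258] yaw -22.0 tilt 0.25 | turn -2.55 shift [-16.63  13.81   3.75] | open 34.9 gf 14.8 F [ 0.1 -0.1 -0.9] t 37.5
```

Emit:
move_arm([
  [0,0,-0.85,0,0,0,25],
  [0,0,-0.85,0,0,0,25],
  [0,0,-0.85,0,0,0,25],
  [0,0,0,-0.978,0.812,0,25],
  [0,0,0,-0.978,0.812,0,25],
  [0,0,0,-0.978,0.812,0,25],
  [0,0,0,-0.978,0.812,0,25],
  [0,0,0,-0.978,0.812,0,25],
  [0,0,0,-0.978,0.812,0,25],
  [0,0,0,-0.978,0.812,0,25],
])

```text
t: 38.45
tool_pos: [0.4888, 0.0215, 0.122]
orientation: [-2.346, -2.087, 0.002]
force: [0.6, 0.5, 0.3]
opening: 0.035
gripper_force: 14.8
```

Emit:
move_arm([
  [0,0,0,-0.978,0.812,0,25],
  [0,0,0,-0.978,0.812,0,25],
  [0,0,0,-0.978,0.812,0,25],
  [0,0,0,-0.978,0.812,0,25],
  [0,0,0,-0.978,0.812,0,25],
  [0,0,0,-0.978,0.812,0,25],
  [0,0,0,-0.978,0.812,0,25],
  [0,0,0,-0.978,0.812,0,25],
  [0,0,0,-0.978,0.812,0,25],
  [0,0,0,-0.978,0.812,0,25],
])

```text
t: 39.45
tool_pos: [0.6621, -0.2445, 0.1213]
orientation: [-2.345, -2.087, 0.002]
force: [0.4, -0.0, -0.7]
opening: 0.0351
gripper_force: 14.8
```

Emit:
move_arm([
  [0,0,0,0,0,0.5,25],
  [0,0,0,0,0,0.5,25],
  [0,0,0,0,0,0,25],
  [0,0,0,0,0,0,25],
  [0,0,0,0,0,0,25],
  [0,0,0,0,0,0,25],
  [0,0,0,0,0,0,25],
  [0,0,0,0,0,0,25],
  [0,0,0,0,0,0,25],
  [0,0,0,0,0,0,25],
])

```text
t: 40.45
tool_pos: [0.6625, -0.2438, 0.0985]
orientation: [2.347, 2.088, 0.0]
force: [-0.3, -0.0, 0.2]
opening: 0.0352
gripper_force: 14.8
```

Run:
```python
from h import *
x,y=at(B,.036); go(x,y,.032,B[2])
c=cam('top'); W=cloud(c); H,S,V=masks(c); print('A',hrect(c,W,A,.04,.058)); 
b=(H>95)&(H<125)&(S>100)&(V>50)
for l in ((.667,-.064),(.667,.12)):
    u=(abs(W[...,0]-l[0])<.06)&(abs(W[...,1]-l[1])<.1)&(W[...,2]<.03)
    for m,st,ce in blobs(u&b,500):
        m=cv2.morphologyEx(m.astype(np.uint8),cv2.MORPH_CLOSE,np.ones((15,15)))>0; m=cv2.dilate(m.astype(np.uint8),np.ones((3,3)))>0
        print('lid',rect(W[m&(W[...,2]>.009)&(W[...,2]<.03)]))
```

```text
at [ 0.6625 -0.2438  0.0985] yaw -6.7 tilt 0.01 | turn 0.0 shift [0.02 0.05 2.66] | open 35.2 gf 14.8 F [-0.3 -0.   0.2] t 40.5
A (array([0.4974, 0.0173]), (160.5, 64.0), 3.11)
lid (array([ 0.66604923, -0.06487551]), (160.0, 63.8), -85.84545564651489)
lid (array([0.67453535, 0.11364605]), (160.5, 64.1), 79.98738861083984)
```

Emit:
move_arm([
  [0,0,0,0,0.05,0.8,25],
  [0,0,0,0,0,1,25],
  [0,0,0,0,0,0.5,25],
  [0,0,0,0,0,0.3,25],
  [0,0,0,0,0,0,25],
  [0,0,0,0,0,0,25],
  [0,0,0,0,0,0,43],
  [0,0,0,0,0,0,43],
  [0,0,0,0,0,0,43],
  [0,0,0,0,0,-0.3,43],
])

```text
t: 41.5
tool_pos: [0.6629, -0.2436, 0.0401]
orientation: [-2.346, -2.087, 0.001]
force: [-0.6, 0.6, 0.2]
opening: 0.0429
gripper_force: 0.0
```

Emit:
move_arm([
  [0,0,0,0,0,-1,43],
  [0,0,0,0,0,-1,43],
  [0,0,0,0,0,-1,43],
  [0,0,0,0,0,-1,60],
  [0,0,-0.9,0,0,0,85],
  [0,0,-0.9,0,0,0,85],
  [0,0,0,1,0,0,85],
  [0,0,0,1,0,0,85],
  [0,0,0,1,0,0,85],
  [0,0,0,1,0,0,85],
])

```text
t: 42.5
tool_pos: [0.6565, -0.1434, 0.1417]
orientation: [2.14, 2.299, 0.001]
force: [-0.5, 0.1, 0.4]
opening: 0.0845
gripper_force: 0.0
```

Emit:
move_arm([
  [0,0,0,1,0,0,85],
  [0,0,0,1,0,0,85],
  [0,0,0,0.8,0,0,85],
  [0,0,0,0,0,0,85],
  [0,0,0,0,0,0,85],
  [0,0,0,0,0,0,85],
  [0,0,0,0,0,0,85],
  [0,0,0,0,0,0,85],
  [0,0,0,0,0,0,85],
  [0,0,0,0,0,0,85],
])

```text
t: 43.5
tool_pos: [0.6515, -0.0747, 0.1408]
orientation: [-2.141, -2.299, 0.0]
force: [0.8, -0.7, -0.6]
opening: 0.0847
gripper_force: 0.0
```

Run:
```python
from h import *
go(.6660,-.0649,.018,4.15)
c=cam('top'); W=cloud(c); print('B',hrect(c,W,B,.04,.058),'A',hrect(c,W,A,.04,.058))
cv2.imwrite('pics/t5.png',cv2.resize(c['frame'][150:350,230:490,::-1],None,fx=2.8,fy=2.8))
```

```text
at [ 0.6515 -0.0747  0.1408] yaw 4.1 tilt 0.01 | turn -0.01 shift [0.35 0.61 4.91] | open 84.7 gf 0.0 F [ 0.8 -0.7 -0.6] t 43.5
B (array([ 0.627 , -0.2442]), (160.4, 57.0), -7.58) A (array([0.5187, 0.0183]), (117.2, 63.8), 3.11)
```

View pics/t5.png

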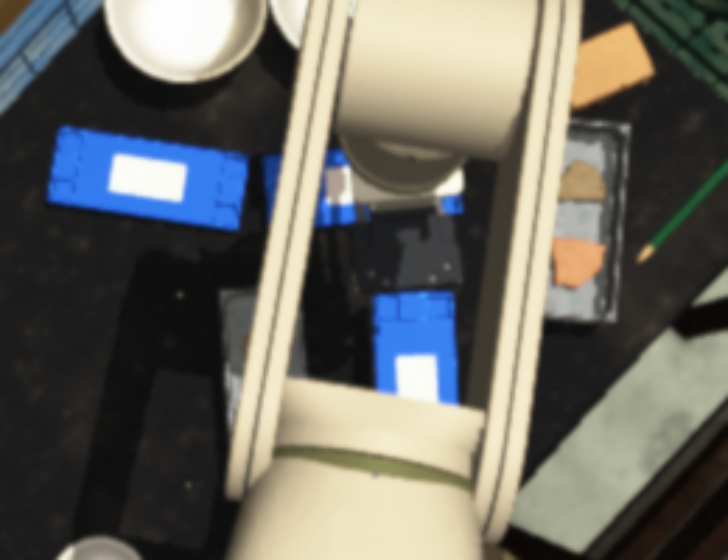

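Emit:
move_arm([
  [0,0,0,0.35,0.61,0,85],
  [0,0,0,0,0,1,85],
  [0,0,0,0,0,1,85],
  [0,0,0,0,0,1,85],
  [0,0,0,0,0,1,85],
  [0,0,0,0,0,0.6,85],
  [0,0,0,0,0,0.3,85],
  [0,0,0,0,0,0,85],
  [0,0,0,0,0,0,85],
  [0,0,0,0,0,0,85],
], force=20)

```text
t: 44.55
tool_pos: [0.6674, -0.0647, 0.0202]
orientation: [2.139, 2.298, 0.002]
force: [0.5, 0.1, -0.6]
opening: 0.0849
gripper_force: 0.0
```

Run:
```python
from h import *
go(.6660,-.0649,.018,4.15)
```

```text
at [ 0.6674 -0.0647  0.0202] yaw 4.1 tilt 0.15 | turn -0.0 shift [-0.   -0.05  0.09] | open 84.9 gf 0.0 F [ 0.5  0.1 -0.6] t 44.5
```

Emit:
move_arm([
  [0,0,0,0,0,0.05,50],
  [0,0,0,0,0,0,50],
  [0,0,0,0,0,0,50],
  [0,0,0,0,0,0,50],
  [0,0,0,0,0,0,50],
  [0,0,0,0,0,0,50],
  [0,0,0,0,0,0,50],
  [0,0,0,0,0,0,50],
  [0,0,0,0,0,0,50],
  [0,0,0,0,0,0,50],
])

```text
t: 45.55
tool_pos: [0.6663, -0.0645, 0.0174]
orientation: [2.14, 2.3, 0.0]
force: [-0.9, 0.1, 4.3]
opening: 0.063
gripper_force: 20.0
```

Emit:
move_arm([
  [0,0,0,0,0,-0.4,50],
  [0,0,0,0,0,-0.8,50],
  [0,0,0,0,0,-1,50],
  [0,0,0,0,0,-1,50],
  [0,0,0,0,0,-1,50],
  [0,0,0,0,0,-0.8,50],
  [0,0,0,0,0,0,50],
  [0,0,0,0,0,0,50],
  [0,0,0,0,0,0,50],
  [0,0,0,0,0,0,50],
])

```text
t: 46.55
tool_pos: [0.665, -0.0644, 0.14]
orientation: [-2.138, -2.298, 0.003]
force: [-0.2, -0.0, -0.7]
opening: 0.0625
gripper_force: 20.0
```

Run:
```python
from h import *
go(*A[:2],.064,A[2]+90); go(*B[:2],.064,B[2]+90)
s=cam('side'); cv2.imwrite('pics/s3.png',s['frame'][120:420,180:580,::-1])
```

```text
at [ 0.665  -0.0644  0.14  ] yaw 4.1 tilt 0.18 | turn -14.81 shift [6.53 3.61 3.04] | open 62.5 gf 20.0 F [-0.2 -0.  -0.7] t 46.5
at [ 0.665  -0.0644  0.14  ] yaw 4.1 tilt 0.18 | turn -13.2 shift [ 0.65 -7.12  3.04] | open 62.5 gf 20.0 F [-0.2 -0.  -0.7] t 46.5
```

View pics/s3.png

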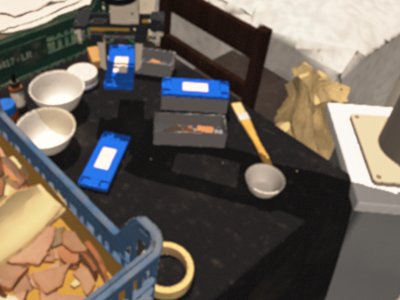

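Emit:
move_arm([
  [0,0,-1,0,0,0,50],
  [0,0,-1,0,0,0,50],
  [0,0,-1,0,0,0,50],
  [0,0,-1,0,0,0,50],
  [0,0,-1,0,0,0,50],
  [0,0,-1,0,0,0,50],
  [0,0,-1,0,0,0,50],
  [0,0,-1,0,0,0,50],
  [0,0,-1,0,0,0,50],
  [0,0,-1,0,0,0,50],
])

```text
t: 47.6
tool_pos: [0.6656, -0.0644, 0.1411]
orientation: [-0.696, -3.062, 0.0]
force: [-0.5, -0.1, -1.1]
opening: 0.0625
gripper_force: 20.0
```

Emit:
move_arm([
  [0,0,-1,0,0,0,50],
  [0,0,-1,0,0,0,50],
  [0,0,-1,0,0,0,50],
  [0,0,-0.2,0,0,0,50],
  [0,0,0,0.1,-1,0,50],
  [0,0,0,0.1,-1,0,50],
  [0,0,0,0.1,-1,0,50],
  [0,0,0,0.1,-1,0,50],
  [0,0,0,0.1,-1,0,50],
  [0,0,0,0.1,-1,0,50],
])

```text
t: 48.6
tool_pos: [0.6332, -0.2126, 0.1415]
orientation: [-0.187, -3.135, -0.0]
force: [0.0, 0.0, 0.2]
opening: 0.0628
gripper_force: 20.0
```

Emit:
move_arm([
  [0,0,0,0.05,-0.7,0,50],
  [0,0,0,0,-0.4,0,50],
  [0,0,0,0,0,0.5,50],
  [0,0,0,0,0,0.5,50],
  [0,0,0,0,0,0,50],
  [0,0,0,0,0,0,50],
  [0,0,0,0,0,0,50],
  [0,0,0,0,0,0,50],
  [0,0,0,0,0,0,50],
  [0,0,0,0,0,0,50],
])

```text
t: 49.6
tool_pos: [0.6296, -0.239, 0.1176]
orientation: [0.183, 3.136, -0.0]
force: [-0.8, -0.2, -1.0]
opening: 0.0628
gripper_force: 20.0
```

Run:
```python
from h import *
go(*B[:2],.064,B[2]+90)
c=cam('top'); W=cloud(c)
t=np.radians(B[2]); D=W[...,:2]-np.array(B[:2]); u=D@[np.cos(t),np.sin(t)]; v=D@[-np.sin(t),np.cos(t)]
for z0,z1 in((.04,.058),(.09,.13)):
    m=(W[...,2]>z0)&(W[...,2]<z1)&(abs(u)<.1)&(abs(v)<.05); print(m.sum(), np.nanmin(u[m]),np.nanmax(u[m]),np.nanmin(v[m]),np.nanmax(v[m]))
```

```text
at [ 0.6296 -0.239   0.1176] yaw 83.3 tilt 0.04 | turn 0.0 shift [ 0.06 -0.02  2.14] | open 62.8 gf 20.0 F [-0.8 -0.2 -1. ] t 49.6
52 -0.08047415633649234 0.07916367207285754 -0.03228131233634576 0.03217018219197602
493 -0.08007918808347389 0.07982023548513675 -0.03253305798004575 0.031209389059980178
```

Emit:
move_arm([
  [0,0,0,0.03,0,0.6,50],
  [0,0,0,0,0,0.6,50],
  [0,0,0,0,0,0.3,50],
  [0,0,0,0,0,0.2,50],
  [0,0,0,0,0,0.15,50],
  [0,0,0,0,0,0.1,50],
  [0,0,0,0,0,0.1,50],
  [0,0,0,0,0,0.05,50],
  [0,0,0,0,0,0,50],
  [0,0,0,0,0,0,50],
])

```text
t: 50.65
tool_pos: [0.6287, -0.2389, 0.065]
orientation: [0.183, 3.136, -0.0]
force: [-0.0, 0.0, -0.6]
opening: 0.0626
gripper_force: 20.0
```

Run:
```python
from h import *
go(*B[:2],.064,B[2]+90)
```

```text
at [ 0.6287 -0.2389  0.065 ] yaw 83.3 tilt 0.03 | turn 0.0 shift [ 0.03 -0.02  0.04] | open 62.6 gf 20.0 F [-0.   0.  -0.6] t 50.6
```

Emit:
move_arm([
  [0,0,0,0,0,0.05,50],
  [0,0,0,0,0,0,50],
  [0,0,0,0,0,0,85],
  [0,0,0,0,0,0,85],
  [0,0,0,0,0,0,85],
  [0,0,0,0,0,-0.4,85],
  [0,0,0,0,0,-1,85],
  [0,0,0,0,0,-1,85],
  [0,0,0,0,0,-1,85],
  [0,0,1,0,0,0,85],
])

```text
t: 51.65
tool_pos: [0.6312, -0.2401, 0.1549]
orientation: [0.347, 3.114, -0.004]
force: [0.4, -1.2, 1.6]
opening: 0.0853
gripper_force: 0.0
```

Emit:
move_arm([
  [0,0,1,0,0,0,85],
  [0,0,1,0,0,0,85],
  [0,0,1,0,0,0,85],
  [0,0,1,0,0,0,85],
  [0,0,1,0,0,0,85],
  [0,0,1,0,0,0,85],
  [0,0,1,0,0,0,85],
  [0,0,1,0,0,0,85],
  [0,0,1,0,0,0,85],
  [0,0,1,0,0,0,85],
])

```text
t: 52.65
tool_pos: [0.6288, -0.2389, 0.1494]
orientation: [1.867, 2.526, 0.0]
force: [0.7, -0.4, 0.1]
opening: 0.085
gripper_force: 0.0
```

Emit:
move_arm([
  [0,0,1,0,0,0,85],
  [0,0,1,0,0,0,85],
  [0,0,1,0,0,0,85],
  [0,0,1,0,0,0,85],
  [0,0,0.55,0,0,0,85],
  [0,0,0,1,0,0,85],
  [0,0,0,1,0,0,85],
  [0,0,0,1,0,0,85],
  [0,0,0,1,0,0,85],
  [0,0,0,1,0,0,85],
])

```text
t: 53.65
tool_pos: [0.6506, -0.1148, 0.1495]
orientation: [2.406, 2.019, 0.001]
force: [0.8, -0.5, -0.2]
opening: 0.0851
gripper_force: 0.0
```

Run:
```python
from h import *
go(.6745,.1136,.018,-10)
c=cam('top'); W=cloud(c); H,S,V=masks(c); b=(H>95)&(H<125)&(S>100)&(V>50)
print('B lid',hrect(c,W,B,.054,.075), 'B zmed', np.nanmedian(W[218:238,432:444,2]))
u=(abs(W[...,0]-.67)<.06)&(abs(W[...,1]-.115)<.1)&(W[...,2]<.03)
for m,st,ce in blobs(u&b,500):
    m=cv2.morphologyEx(m.astype(np.uint8),cv2.MORPH_CLOSE,np.ones((15,15)))>0; m=cv2.dilate(m.astype(np.uint8),np.ones((3,3)))>0
    print('lid',rect(W[m&(W[...,2]>.009)&(W[...,2]<.03)]))
```

```text
at [ 0.6506 -0.1148  0.1495] yaw -10.0 tilt 0.06 | turn 0.0 shift [ 9.17 -0.64  5.26] | open 85.1 gf 0.0 F [ 0.8 -0.5 -0.2] t 53.6
B lid (array([ 0.6104, -0.2362]), (124.7, 63.8), -5.18) B zmed 0.5437551312451449
lid (array([0.67459413, 0.11370549]), (160.5, 64.0), 80.11811065673828)
```

Emit:
move_arm([
  [0,0,0,1,-0.07,0,85],
  [0,0,0,1,-0.07,0,85],
  [0,0,0,1,-0.07,0,85],
  [0,0,0,1,-0.07,0,85],
  [0,0,0,1,-0.07,0,85],
  [0,0,0,1,-0.07,0,85],
  [0,0,0,1,-0.07,0,85],
  [0,0,0,1,-0.07,0,85],
  [0,0,0,0.8,-0.07,0,85],
  [0,0,0,0.4,0,0,85],
])

```text
t: 54.7
tool_pos: [0.6747, 0.1154, 0.149]
orientation: [2.405, 2.022, 0.001]
force: [-0.1, -0.1, -0.6]
opening: 0.0847
gripper_force: 0.0
```

Emit:
move_arm([
  [0,0,0,0,0,1,85],
  [0,0,0,0,0,1,85],
  [0,0,0,0,0,1,85],
  [0,0,0,0,0,1,85],
  [0,0,0,0,0,0.5,85],
  [0,0,0,0,0,0,85],
  [0,0,0,0,0,0,85],
  [0,0,0,0,0,0,85],
  [0,0,0,0,0,0,85],
  [0,0,0,0,0,0,85],
])

```text
t: 55.7
tool_pos: [0.6754, 0.1136, 0.0372]
orientation: [2.405, 2.019, 0.002]
force: [-0.2, 0.3, 0.3]
opening: 0.0852
gripper_force: 0.0
```

Run:
```python
from h import *
go(.6745,.1136,.018,-10)
c=cam('top'); W=cloud(c); print('B lid',hrect(c,W,B,.054,.075))
print('A',hrect(c,W,A,.04,.058),'P',hrect(c,W,PK,.055,.075))
```

```text
at [0.6754 0.1136 0.0372] yaw -10.0 tilt 0.11 | turn 0.0 shift [-0.01 -0.03  0.77] | open 85.2 gf 0.0 F [-0.2  0.3  0.3] t 55.7
B lid (array([ 0.6271, -0.2393]), (160.5, 64.6), -6.42)
A (array([0.4975, 0.0158]), (160.8, 63.2), 1.71) P (array([ 0.4893, -0.1016]), (159.7, 63.9), 1.0)
```

Emit:
move_arm([
  [0,0,0,0,0,0.5,85],
  [0,0,0,0,0,0.27,85],
  [0,0,0,0,0,0,85],
  [0,0,0,0,0,0,50],
  [0,0,0,0,0,0,50],
  [0,0,0,0,0,0,50],
  [0,0,0,0,0,0,50],
  [0,0,0,0,0,0,50],
  [0,0,0,0,0,0,50],
  [0,0,0,0,0,0,50],
])

```text
t: 56.75
tool_pos: [0.6749, 0.1135, 0.0171]
orientation: [2.406, 2.02, 0.001]
force: [-0.0, -0.1, 0.9]
opening: 0.0627
gripper_force: 20.0
```

Emit:
move_arm([
  [0,0,0,0,0,0,50],
  [0,0,0,0,0,-0.4,50],
  [0,0,0,0,0,-1,50],
  [0,0,0,0,0,-1,50],
  [0,0,0,0,0,-1,50],
  [0,0,0,0,0,-1,50],
  [0,0,0,0,0,-0.8,50],
  [0,0,0,0,0,0,50],
  [0,0,0,0,0,0,50],
  [0,0,0,0,0,0,50],
])

```text
t: 57.75
tool_pos: [0.6734, 0.1134, 0.1446]
orientation: [-2.405, -2.019, 0.004]
force: [-0.1, 0.1, -0.9]
opening: 0.0631
gripper_force: 20.0
```

Run:
```python
from h import *
go(*A[:2],.064,A[2]+90)
```

```text
at [0.6734 0.1134 0.1446] yaw -10.0 tilt 0.17 | turn 12.84 shift [-7.24  3.47  3.22] | open 63.1 gf 20.0 F [-0.1  0.1 -0.9] t 57.8
```

Emit:
move_arm([
  [0,0,1,0,0,0,50],
  [0,0,1,0,0,0,50],
  [0,0,1,0,0,0,50],
  [0,0,1,0,0,0,50],
  [0,0,1,0,0,0,50],
  [0,0,1,0,0,0,50],
  [0,0,1,0,0,0,50],
  [0,0,1,0,0,0,50],
  [0,0,1,0,0,0,50],
  [0,0,1,0,0,0,50],
])

```text
t: 58.75
tool_pos: [0.6734, 0.1134, 0.1442]
orientation: [-3.095, -0.539, 0.005]
force: [0.0, 0.2, -1.2]
opening: 0.0626
gripper_force: 20.0
```

Emit:
move_arm([
  [0,0,1,0,0,0,50],
  [0,0,1,0,0,0,50],
  [0,0,0.84,0,0,0,50],
  [0,0,0,-1,0.48,0,50],
  [0,0,0,-1,0.48,0,50],
  [0,0,0,-1,0.48,0,50],
  [0,0,0,-1,0.48,0,50],
  [0,0,0,-1,0.48,0,50],
  [0,0,0,-1,0.48,0,50],
  [0,0,0,-0.8,0.4,0,50],
])

```text
t: 59.75
tool_pos: [0.5066, 0.0223, 0.1446]
orientation: [-3.14, -0.082, 0.005]
force: [0.0, -0.9, -0.1]
opening: 0.0629
gripper_force: 20.0
```

Emit:
move_arm([
  [0,0,0,-0.44,0.2,0.5,50],
  [0,0,0,0,0,0.5,50],
  [0,0,0,0,0,0,50],
  [0,0,0,0,0,0,50],
  [0,0,0,0,0,0,50],
  [0,0,0,0,0,0,50],
  [0,0,0,0,0,0,50],
  [0,0,0,0,0,0,50],
  [0,0,0,0,0,0,50],
  [0,0,0,0,0,0,50],
])

```text
t: 60.75
tool_pos: [0.4984, 0.0172, 0.1217]
orientation: [3.141, 0.082, 0.0]
force: [0.1, -0.3, -1.2]
opening: 0.0626
gripper_force: 20.0
```

```bash
cat >> h.py <<'E'
def uv(W,b,bands,vl=.05):
    t=np.radians(b[2]); D=W[...,:2]-np.array(b[:2]); u=D@[np.cos(t),np.sin(t)]; v=D@[-np.sin(t),np.cos(t)]
    for z0,z1 in bands:
        m=(W[...,2]>z0)&(W[...,2]<z1)&(abs(u)<.11)&(abs(v)<vl)
        if m.sum()>5: print((z0,z1),m.sum(),'u',np.round([u[m].min(),u[m].max()],4),'v',np.round([v[m].min(),v[m].max()],4),'z',np.median(W[m][:,2]).round(4))
E
python3 - <<'E'
from h import *
go(*A[:2],.064,A[2]+90)
for n in('top','side'):
    c=cam(n); W=cloud(c); uv(W,A,((.03,.058),(.09,.135)))
E
```

```text
at [0.4984 0.0172 0.1217] yaw -87.0 tilt 0.01 | turn -0.0 shift [-0.05 -0.    2.31] | open 62.6 gf 20.0 F [ 0.1 -0.3 -1.2] t 60.8
(0.09, 0.135) 363 u [-0.0787 -0.0514] v [-0.0321  0.0305] z 0.1194
(0.03, 0.058) 1124 u [-0.0769  0.0835] v [-0.031   0.0384] z 0.0419
(0.09, 0.135) 1298 u [-0.0761  0.084 ] v [-0.0305  0.0499] z 0.1194
```

Emit:
move_arm([
  [0,0,0,-0.04,0,0.6,50],
  [0,0,0,0,0,0.7,50],
  [0,0,0,0,0,0.4,50],
  [0,0,0,0,0,0.2,50],
  [0,0,0,0,0,0.15,50],
  [0,0,0,0,0,0.1,50],
  [0,0,0,0,0,0.1,50],
  [0,0,0,0,0,0.03,50],
  [0,0,0,0,0,0,50],
  [0,0,0,0,0,0,50],
])

```text
t: 61.85
tool_pos: [0.4976, 0.0171, 0.0649]
orientation: [3.14, 0.082, 0.001]
force: [0.2, 0.8, -1.5]
opening: 0.0627
gripper_force: 20.0
```

Run:
```python
from h import *
go(*A[:2],.064,A[2]+90)
```

```text
at [0.4976 0.0171 0.0649] yaw -87.0 tilt 0.03 | turn -0.0 shift [-0.01 -0.    0.04] | open 62.7 gf 20.0 F [ 0.2  0.8 -1.5] t 61.9
```

Emit:
move_arm([
  [0,0,0,0,0,0.04,50],
  [0,0,0,0,0,0,50],
  [0,0,0,0,0,0,84],
  [0,0,0,0,0,0,84],
  [0,0,0,0,0,0,84],
  [0,0,0,0,0,0,84],
  [0,0,0,0,0,-1,84],
  [0,0,0,0,0,-1,84],
  [0,0,0,0,0,0,84],
  [0,0,0,0,0,0,84],
])

```text
t: 62.85
tool_pos: [0.4979, 0.0171, 0.1142]
orientation: [3.14, 0.082, 0.003]
force: [-0.3, 0.9, 0.1]
opening: 0.0845
gripper_force: 0.0
```

Run:
```python
from h import *
go(*A[:2],.026,A[2]+90)
for n in('top','side'):
    c=cam(n); W=cloud(c); print(n); uv(W,A,((.03,.055),(.056,.075))); uv(W,PK,((.05,.075),)); uv(W,B,((.03,.05),(.055,.075)))
    if n=='side': cv2.imwrite('pics/s4.png',cv2.resize(c['frame'][150:300,260:440,::-1],None,fx=4,fy=4))
    if n=='top': cv2.imwrite('pics/t6.png',cv2.resize(c['frame'][180:340,290:470,::-1],None,fx=3.6,fy=3.6))
```

```text
at [0.4979 0.0171 0.1142] yaw -87.0 tilt 0.09 | turn -0.0 shift [-0.03 -0.    3.53] | open 84.5 gf 0.0 F [-0.3  0.9  0.1] t 62.9
top
(0.03, 0.055) 42 u [-0.0767 -0.0593] v [-0.0286  0.0319] z 0.0535
(0.056, 0.075) 251 u [-0.0797 -0.0525] v [-0.0322  0.0306] z 0.061
(0.05, 0.075) 1586 u [-0.0798  0.0804] v [-0.0323  0.0268] z 0.0618
(0.03, 0.05) 123 u [-0.0807  0.1096] v [-0.0311  0.0324] z 0.0388
(0.055, 0.075) 1955 u [-0.0813  0.0794] v [-0.033   0.0319] z 0.0621
side
(0.03, 0.055) 694 u [-0.0767  0.0836] v [-0.03   0.038] z 0.0441
(0.056, 0.075) 1279 u [-0.077   0.0831] v [-0.031   0.0368] z 0.0608
(0.05, 0.075) 528 u [-0.0769  0.0831] v [-0.0325  0.0381] z 0.0596
(0.03, 0.05) 374 u [-0.0775  0.0831] v [-0.0249  0.0408] z 0.0402
(0.055, 0.075) 863 u [-0.0784  0.0817] v [-0.0307  0.0392] z 0.0606
```

View pics/s4.png

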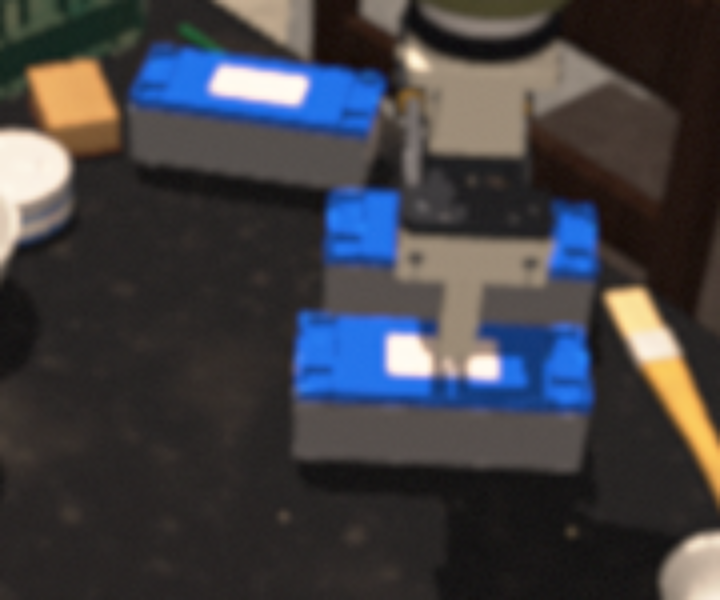

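Emit:
move_arm([
  [0,0,0,-0.02,0,0.6,84],
  [0,0,0,0,0,1,84],
  [0,0,0,0,0,1,84],
  [0,0,0,0,0,0.6,84],
  [0,0,0,0,0,0.3,84],
  [0,0,0,0,0,0,84],
  [0,0,0,0,0,0,84],
  [0,0,0,0,0,0,84],
  [0,0,0,0,0,0,84],
  [0,0,0,0,0,0,84],
], force=35)

```text
t: 63.95
tool_pos: [0.4974, 0.0171, 0.0269]
orientation: [3.14, 0.082, 0.002]
force: [-0.8, -0.2, 0.1]
opening: 0.0841
gripper_force: 0.0
```

Emit:
move_arm([
  [0,0,0,0,0,0,50],
  [0,0,0,0,0,0,50],
  [0,0,0,0,0,0,50],
  [0,0,0,0,0,0,50],
  [0,0,0,0,0,0,50],
  [0,0,0,0,0,0,50],
  [0,0,0,0,0,0,50],
  [0,0,0,0,0,0,50],
  [0,0,0,0,0,0,50],
  [0,0,0,0,0,0,50],
])

```text
t: 64.95
tool_pos: [0.4969, 0.0172, 0.0262]
orientation: [-3.14, -0.082, -0.0]
force: [-0.2, 2.2, 3.2]
opening: 0.0639
gripper_force: 35.0
```

Run:
```python
from h import *
go(*A[:2],.026,A[2]+90)
```

```text
at [0.4969 0.0172 0.0262] yaw -87.0 tilt 0.01 | turn -0.0 shift [0.01 0.   0.01] | open 63.9 gf 35.0 F [-0.2  2.2  3.2] t 65.0
```

Emit:
move_arm([
  [0,0,0,0,0,-0.2,50],
  [0,0,0,0,0,-0.4,50],
  [0,0,0,0,0,-0.6,50],
  [0,0,0,0,0,-0.8,50],
  [0,0,0,0,0,-0.8,50],
  [0,0,0,0,0,-0.8,50],
  [0,0,0,0,0,-0.6,50],
  [0,0,0,0,0,-0.2,50],
  [0,0,0,0,0,0,50],
  [0,0,0,0,0,0,50],
])

```text
t: 65.95
tool_pos: [0.4962, 0.0171, 0.1351]
orientation: [-3.14, -0.082, 0.002]
force: [0.1, -0.2, -3.5]
opening: 0.0642
gripper_force: 35.0
```

Run:
```python
from h import *
go(*PK[:2],.1,PK[2]+90)
for n in('top','side'):
    c=cam(n); W=cloud(c); print(n); uv(W,A,((.08,.2),)); uv(W,PK,((.05,.075),))
```

```text
at [0.4962 0.0171 0.1351] yaw -87.0 tilt 0.09 | turn 0.34 shift [-0.36  4.74  1.41] | open 64.2 gf 35.0 F [ 0.1 -0.2 -3.5] t 66.0
top
(0.08, 0.2) 428 u [-0.0806  0.0799] v [-0.0328  0.0313] z 0.1696
(0.05, 0.075) 1508 u [-0.0797  0.08  ] v [-0.0323  0.0253] z 0.0619
side
(0.08, 0.2) 2101 u [-0.0777  0.0826] v [-0.0313  0.05  ] z 0.156
```

Emit:
move_arm([
  [0,0,0.34,0,0,0,50],
  [0,0,0,-0.07,0.5,0,50],
  [0,0,0,-0.07,0.9,0,50],
  [0,0,0,-0.07,0.9,0,50],
  [0,0,0,-0.07,0.9,0,50],
  [0,0,0,-0.07,0.9,0,50],
  [0,0,0,0,0.5,0,50],
  [0,0,0,0,0.14,0,50],
  [0,0,0,0,0,0,50],
  [0,0,0,0,0,0,50],
])

```text
t: 67.05
tool_pos: [0.49, -0.1009, 0.136]
orientation: [-3.141, -0.027, 0.0]
force: [-0.1, 0.1, -5.9]
opening: 0.064
gripper_force: 35.0
```

Emit:
move_arm([
  [0,0,0,0,0,0.3,50],
  [0,0,0,0,0,0.4,50],
  [0,0,0,0,0,0.3,50],
  [0,0,0,0,0,0,50],
  [0,0,0,0,0,0,50],
  [0,0,0,0,0,0,50],
  [0,0,0,0,0,0,50],
  [0,0,0,0,0,0,50],
  [0,0,0,0,0,0,50],
  [0,0,0,0,0,0,50],
])

```text
t: 68.05
tool_pos: [0.4901, -0.1015, 0.1113]
orientation: [3.141, 0.026, 0.0]
force: [-0.6, -0.1, -4.5]
opening: 0.0639
gripper_force: 35.0
```

Run:
```python
from h import *
go(*PK[:2],.082,PK[2]+90)
for n in('top','side'):
    c=cam(n); W=cloud(c); print(n); uv(W,PK,((.04,.072),(.1,.16)),.045)
    if n=='side': cv2.imwrite('pics/s5.png',cv2.resize(c['frame'][150:300,270:450,::-1],None,fx=4,fy=4))
```

```text
at [ 0.4901 -0.1015  0.1113] yaw -89.1 tilt 0.02 | turn -0.0 shift [-0.04 -0.    1.17] | open 63.9 gf 35.0 F [-0.6 -0.1 -4.5] t 68.0
top
(0.04, 0.072) 23 u [-0.0786  0.0782] v [0.029  0.0318] z 0.0607
(0.1, 0.16) 537 u [-0.0787  0.081 ] v [-0.0325  0.0316] z 0.1459
side
(0.04, 0.072) 1209 u [-0.0768  0.0831] v [-0.0174  0.0388] z 0.0596
(0.1, 0.16) 1570 u [-0.0758  0.0844] v [-0.033   0.0448] z 0.135
```

View pics/s5.png

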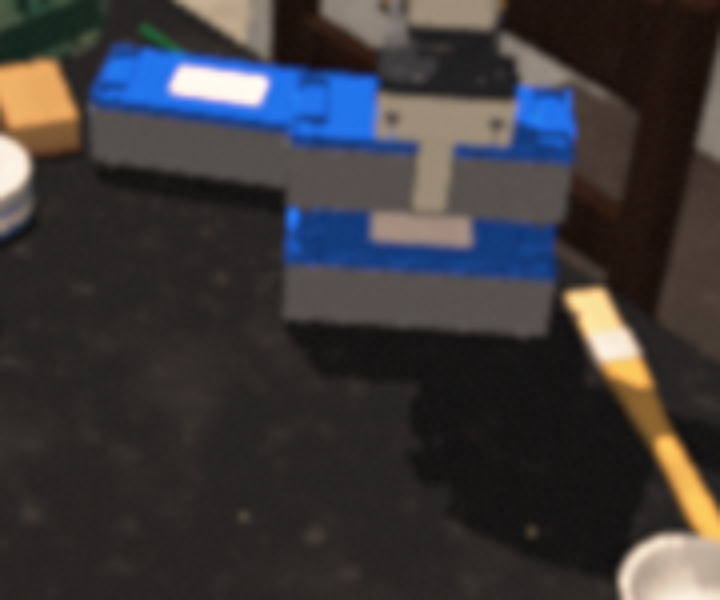

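Emit:
move_arm([
  [0,0,0,-0.045,0,0.2,50],
  [0,0,0,0,0,0.3,50],
  [0,0,0,0,0,0.2,50],
  [0,0,0,0,0,0.1,50],
  [0,0,0,0,0,0.1,50],
  [0,0,0,0,0,0.1,50],
  [0,0,0,0,0,0.1,50],
  [0,0,0,0,0,0,50],
  [0,0,0,0,0,0,50],
  [0,0,0,0,0,0,50],
])

```text
t: 69.15
tool_pos: [0.4891, -0.1016, 0.0838]
orientation: [3.141, 0.026, 0.001]
force: [-0.5, 0.6, -4.6]
opening: 0.0636
gripper_force: 35.0
```

Run:
```python
from h import *
go(*PK[:2],.0822,PK[2]+90)
for n in('top','side'):
    c=cam(n); W=cloud(c); print(n); uv(W,PK,((.04,.07),(.1,.16)),.045)
```

```text
at [ 0.4891 -0.1016  0.0838] yaw -89.1 tilt 0.02 | turn -0.0 shift [ 0.01 -0.    0.07] | open 63.6 gf 35.0 F [-0.5  0.6 -4.6] t 69.2
top
(0.04, 0.07) 16 u [-0.0788  0.0787] v [0.0308 0.0318] z 0.0581
(0.1, 0.16) 488 u [-0.0795 -0.0384] v [-0.0322  0.0312] z 0.1185
side
(0.04, 0.07) 668 u [-0.0766  0.0826] v [0.018  0.0398] z 0.0544
(0.1, 0.16) 922 u [-0.0764  0.0831] v [-0.0346  0.041 ] z 0.1162
```

Emit:
move_arm([
  [0,0,0,0,0,0.06,50],
  [0,0,0,0,0,0,50],
  [0,0,0,0,0,0,50],
  [0,0,0,0,0,0,84],
  [0,0,0,0,0,0,84],
  [0,0,0,0,0,0,84],
  [0,0,0,0,0,0,84],
  [0,0,0,0,0,-0.5,84],
  [0,0,0,0,0,-1,84],
  [0,0,0,0,0,-1,84],
])

```text
t: 70.25
tool_pos: [0.4886, -0.1014, 0.1459]
orientation: [-3.141, -0.026, 0.001]
force: [0.7, 0.8, -0.1]
opening: 0.0842
gripper_force: 0.0
```

Emit:
move_arm([
  [0,0,0.64,0,0,-1,84],
  [0,0,0.64,0,0,0,84],
  [0,0,0,1,0,0,84],
  [0,0,0,1,0,0,84],
  [0,0,0,1,0,0,84],
  [0,0,0,1,0.5,0,84],
  [0,0,0,0,0,0,84],
  [0,0,0,0,0,0,84],
  [0,0,0,0,0,0,84],
  [0,0,0,0,0,0,84],
])

```text
t: 71.25
tool_pos: [0.5862, -0.1253, 0.1701]
orientation: [3.136, -0.184, 0.0]
force: [-0.7, 0.2, 0.3]
opening: 0.0843
gripper_force: 0.0
```

Run:
```python
from h import *
B2=(*B[:2],B[2]); go(*B[:2],.026,B[2]+90)
for n in('top','side'):
    c=cam(n); W=cloud(c); print(n); uv(W,PK,((.04,.06),(.105,.14)),.045); uv(W,B,((.03,.05),(.056,.075)),.045)
```

```text
at [ 0.5862 -0.1253  0.1701] yaw -96.7 tilt 0.01 | turn -0.0 shift [2.19 4.33 5.76] | open 84.3 gf 0.0 F [-0.7  0.2  0.3] t 71.2
top
(0.04, 0.06) 7 u [-0.0785 -0.0547] v [0.0308 0.0318] z 0.0566
(0.105, 0.14) 1792 u [-0.0799  0.0788] v [-0.0327  0.0313] z 0.1175
(0.03, 0.05) 22 u [-0.0806 -0.0656] v [-0.0111  0.0316] z 0.0389
(0.056, 0.075) 66 u [-0.0811 -0.0708] v [-0.0146  0.0313] z 0.0616
side
(0.04, 0.06) 468 u [-0.0766  0.0822] v [0.0216 0.0386] z 0.0506
(0.105, 0.14) 1355 u [-0.0767  0.083 ] v [-0.0306  0.0383] z 0.1161
(0.03, 0.05) 315 u [-0.0774  0.0824] v [-0.0239  0.0403] z 0.0404
(0.056, 0.075) 704 u [-0.0785  0.0812] v [-0.0333  0.0396] z 0.0607
```

Emit:
move_arm([
  [0,0,0,0.44,0.87,0,84],
  [0,0,0,0.44,0.87,0,84],
  [0,0,0,0.44,0.87,0,84],
  [0,0,0,0.44,0.87,0,84],
  [0,0,0,0.44,0.87,0,84],
  [0,0,0,0,0,1,84],
  [0,0,0,0,0,0.6,84],
  [0,0,0,0,0,0,84],
  [0,0,0,0,0,0,84],
  [0,0,0,0,0,0,84],
])

```text
t: 72.35
tool_pos: [0.6291, -0.2398, 0.1309]
orientation: [3.136, -0.183, 0.002]
force: [-0.0, 0.3, 1.1]
opening: 0.0841
gripper_force: 0.0
```

Run:
```python
from h import *
go(*B[:2],.026,B[2]+90)
```

```text
at [ 0.6291 -0.2398  0.1309] yaw -96.7 tilt 0.08 | turn 0.0 shift [-0.05 -0.02  4.2 ] | open 84.1 gf 0.0 F [-0.   0.3  1.1] t 72.3
```

Emit:
move_arm([
  [0,0,0,-0.05,0,1,84],
  [0,0,0,0,0,1,84],
  [0,0,0,0,0,1,84],
  [0,0,0,0,0,0.7,84],
  [0,0,0,0,0,0.35,84],
  [0,0,0,0,0,0.1,84],
  [0,0,0,0,0,0,84],
  [0,0,0,0,0,0,84],
  [0,0,0,0,0,0,50],
  [0,0,0,0,0,0,50],
])

```text
t: 73.35
tool_pos: [0.6279, -0.2403, 0.0269]
orientation: [3.136, -0.185, 0.002]
force: [0.4, 0.1, 0.2]
opening: 0.0724
gripper_force: 0.0
```

Emit:
move_arm([
  [0,0,0,0,0,0,50],
  [0,0,0,0,0,0,50],
  [0,0,0,0,0,0,50],
  [0,0,0,0,0,0,50],
  [0,0,0,0,0,0,50],
  [0,0,0,0,0,0,50],
  [0,0,0,0,0,0,50],
  [0,0,0,0,0,0,50],
  [0,0,0,0,0,0,50],
  [0,0,0,0,0,0,50],
])

```text
t: 74.35
tool_pos: [0.6278, -0.2398, 0.0264]
orientation: [-3.136, 0.185, -0.001]
force: [-0.3, 3.7, 5.4]
opening: 0.0638
gripper_force: 35.0
```

Run:
```python
from h import *
go(*B[:2],.026,B[2]+90)
```

```text
at [ 0.6278 -0.2398  0.0264] yaw -96.7 tilt 0.04 | turn -0.01 shift [ 0.01 -0.03  0.02] | open 63.8 gf 35.0 F [-0.3  3.7  5.4] t 74.3
```

Emit:
move_arm([
  [0,0,0,0,0,-0.2,50],
  [0,0,0,0,0,-0.4,50],
  [0,0,0,0,0,-0.7,50],
  [0,0,0,0,0,-0.9,50],
  [0,0,0,0,0,-0.9,50],
  [0,0,0,0,0,-0.9,50],
  [0,0,0,0,0,-0.9,50],
  [0,0,0,0,0,-0.7,50],
  [0,0,0,0,0,-0.4,50],
  [0,0,0,0,0,-0.1,50],
])

```text
t: 75.35
tool_pos: [0.6281, -0.2404, 0.1804]
orientation: [3.135, -0.185, 0.004]
force: [-0.7, 0.1, -4.7]
opening: 0.0639
gripper_force: 35.0
```

Emit:
move_arm([
  [0,0,0,0,0,0,50],
  [0,0,0,0,0,0,50],
  [0,0,0,0,0,0,50],
  [0,0,-0.64,0,0,0,50],
  [0,0,-0.64,0,0,0,50],
  [0,0,0,0,0,0,50],
  [0,0,0,0,0,0,50],
  [0,0,0,0,0,0,50],
  [0,0,0,0,0,0,50],
  [0,0,0,0,0,0,50],
])

```text
t: 76.35
tool_pos: [0.6274, -0.2399, 0.1783]
orientation: [-3.141, -0.025, 0.0]
force: [0.1, -0.7, -3.2]
opening: 0.064
gripper_force: 35.0
```

Run:
```python
from h import *
go(*PK[:2],.138,PK[2]+90)
```

```text
at [ 0.6274 -0.2399  0.1783] yaw -89.1 tilt 0.0 | turn -0.01 shift [-5.43 -5.63  1.61] | open 64.0 gf 35.0 F [ 0.1 -0.7 -3.2] t 76.3
```

Emit:
move_arm([
  [0,0,0,-0.3,-0.3,0,50],
  [0,0,0,-0.6,-0.6,0,50],
  [0,0,0,-0.8,-0.85,0,50],
  [0,0,0,-0.8,-0.85,0,50],
  [0,0,0,-0.8,-0.85,0,50],
  [0,0,0,-0.8,-0.85,0,50],
  [0,0,0,-0.7,-0.7,0,50],
  [0,0,0,-0.4,-0.4,0,50],
  [0,0,0,-0.2,-0.2,0,50],
  [0,0,0,-0.03,-0.03,0,50],
])

```text
t: 77.35
tool_pos: [0.4893, -0.1012, 0.1788]
orientation: [3.141, 0.026, 0.001]
force: [-0.0, -0.5, -4.7]
opening: 0.0641
gripper_force: 35.0
```

Emit:
move_arm([
  [0,0,0,0,0,0.2,50],
  [0,0,0,0,0,0.2,50],
  [0,0,0,0,0,0.1,50],
  [0,0,0,0,0,0,50],
  [0,0,0,0,0,0,50],
  [0,0,0,0,0,0,50],
  [0,0,0,0,0,0,50],
  [0,0,0,0,0,0,50],
  [0,0,0,0,0,0,50],
  [0,0,0,0,0,0,50],
])

```text
t: 78.35
tool_pos: [0.4893, -0.1015, 0.166]
orientation: [3.141, 0.026, 0.0]
force: [-0.1, 0.7, -3.5]
opening: 0.0637
gripper_force: 35.0
```

Run:
```python
from h import *
go(*PK[:2],.138,PK[2]+90)
for n in('top','side'):
    c=cam(n); W=cloud(c); print(n); uv(W,PK,((.04,.06),(.08,.112),(.16,.22)),.045)
```

```text
at [ 0.4893 -0.1015  0.166 ] yaw -89.1 tilt 0.01 | turn -0.0 shift [-0.01  0.    1.12] | open 63.7 gf 35.0 F [-0.1  0.7 -3.5] t 78.3
top
(0.04, 0.06) 10 u [-0.0789  0.0769] v [0.0308 0.0314] z 0.0529
(0.08, 0.112) 13 u [-0.0771  0.0796] v [0.0309 0.0314] z 0.095
(0.16, 0.22) 617 u [-0.0805  0.0798] v [-0.0323  0.0317] z 0.2007
side
(0.04, 0.06) 483 u [-0.0769  0.0822] v [0.0208 0.0379] z 0.0506
(0.08, 0.112) 824 u [-0.0768  0.0836] v [-0.0221  0.0382] z 0.0971
(0.16, 0.22) 1604 u [-0.078   0.0831] v [-0.0301  0.0449] z 0.1919
```

Emit:
move_arm([
  [0,0,0,-0.01,0,0.2,50],
  [0,0,0,0,0,0.3,50],
  [0,0,0,0,0,0.2,50],
  [0,0,0,0,0,0.1,50],
  [0,0,0,0,0,0.1,50],
  [0,0,0,0,0,0.1,50],
  [0,0,0,0,0,0.06,50],
  [0,0,0,0,0,0,50],
  [0,0,0,0,0,0,50],
  [0,0,0,0,0,0,50],
])

```text
t: 79.45
tool_pos: [0.4892, -0.1015, 0.1396]
orientation: [3.141, 0.026, 0.001]
force: [0.8, -0.1, -3.9]
opening: 0.0637
gripper_force: 35.0
```

Run:
```python
from h import *
go(*PK[:2],.138,PK[2]+90)
for n in('side',):
    c=cam(n); W=cloud(c); print(n); uv(W,PK,((.04,.06),(.08,.112),(.135,.22)),.045)
```

```text
at [ 0.4892 -0.1015  0.1396] yaw -89.1 tilt 0.02 | turn -0.0 shift [ 0.   -0.    0.06] | open 63.7 gf 35.0 F [ 0.8 -0.1 -3.9] t 79.5
side
(0.04, 0.06) 477 u [-0.0767  0.0821] v [0.0202 0.0391] z 0.0509
(0.08, 0.112) 794 u [-0.0766  0.0837] v [0.0145 0.0391] z 0.0964
(0.135, 0.22) 1516 u [-0.0776  0.0833] v [-0.0359  0.0446] z 0.1665
```

Free and in the recesses; set down, release, rise and back off.

Emit:
move_arm([
  [0,0,0,0,0,0.06,50],
  [0,0,0,0,0,0,50],
  [0,0,0,0,0,0,50],
  [0,0,0,0,0,0,84],
  [0,0,0,0,0,0,84],
  [0,0,0,0,0,0,84],
  [0,0,0,0,0,0,84],
  [0,0,0,0,0,-0.5,84],
  [0,0,0,0,0,-1,84],
  [0,0,0,0,0,-1,84],
])

```text
t: 80.5
tool_pos: [0.4888, -0.1014, 0.2017]
orientation: [-3.141, -0.026, 0.001]
force: [-0.3, 0.0, -0.1]
opening: 0.0841
gripper_force: 0.0
```

Emit:
move_arm([
  [0,0,0,0,0,-1,84],
  [0,0,0,0,0,-1,84],
  [0,0,0,0,-1,0,84],
  [0,0,0,0,-1,0,84],
  [0,0,0,0,-1,0,84],
  [0,0,0,0,-1,0,84],
  [0,0,0,0,-1,0,84],
  [0,0,0,0,-1,0,84],
  [0,0,0,0,-1,0,84],
  [0,0,0,0,-1,0,84],
])

```text
t: 81.5
tool_pos: [0.4858, 0.0996, 0.2516]
orientation: [-3.141, -0.026, -0.002]
force: [-0.3, 0.3, -0.5]
opening: 0.084
gripper_force: 0.0
```

Run:
```python
from h import *
go(*PK[:2],.3)
for n in('top','side'):
    c=cam(n); W=cloud(c); print(n); uv(W,PK,((.04,.06),(.08,.112),(.14,.162),(.163,.2)),.045)
    if n=='side': cv2.imwrite('pics/s6.png',cv2.resize(c['frame'][100:400,180:580,::-1],None,fx=2,fy=2))
```

```text
at [0.4858 0.0996 0.2516] yaw -89.1 tilt 0.07 | turn -0.0 shift [ 0.    8.04 -1.94] | open 84.0 gf 0.0 F [-0.3  0.3 -0.5] t 81.5
top
(0.04, 0.06) 56 u [-0.0786  0.0785] v [0.0309 0.0319] z 0.051
(0.08, 0.112) 84 u [-0.077   0.0798] v [0.0305 0.0317] z 0.0985
(0.14, 0.162) 61 u [-0.0783  0.0764] v [-0.0192  0.0317] z 0.1528
(0.163, 0.2) 2528 u [-0.0804  0.0796] v [-0.0327  0.0312] z 0.1733
side
(0.04, 0.06) 480 u [-0.0766  0.082 ] v [0.0214 0.0382] z 0.0508
(0.08, 0.112) 650 u [-0.0766  0.0837] v [0.0186 0.0384] z 0.0966
(0.14, 0.162) 250 u [-0.0765  0.0835] v [-0.0062  0.0371] z 0.15
(0.163, 0.2) 444 u [-0.0771  0.0822] v [-0.031   0.0371] z 0.1718
```

View pics/s6.png

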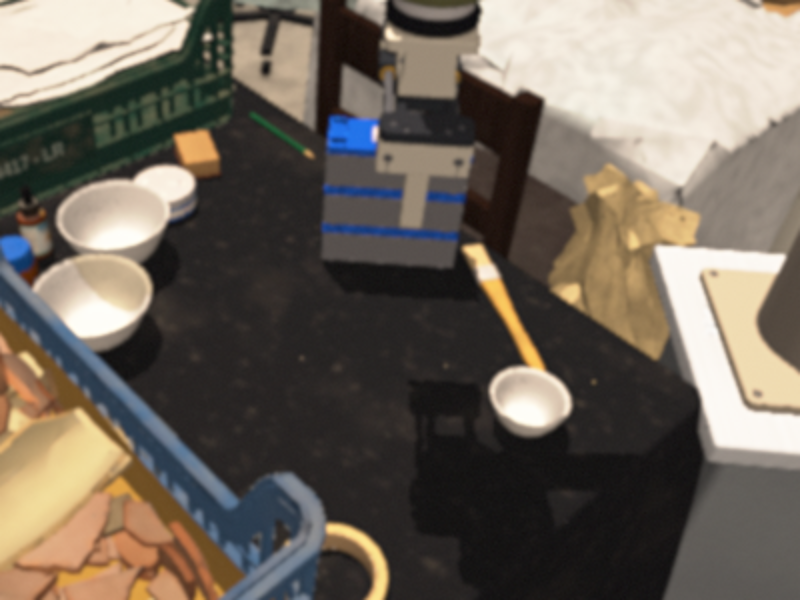

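```bash
python3 -c "
from plant import close_job
print(close_job())"
```

```text
the job is handed in; nothing more can be done
None
```

The job is done and handed in at about 82 s. One box holds a large red, a dark and the only small red sherd; the other holds a large red and a dark. Both are lidded and stacked on the packed box, with the top lid measured at 173 mm where full seating gives 174 mm.

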